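Pack the two-layer call-out tool case

TASK

Pack the opened plywood tool case for a call-out: lay every spanner lying on the bench (the adjustable one too; how many there are varies) flat in the bottom of the case, then take the separator panel out of the lid and drop it in over them, batten upwards, so that it sits down on the cleats, and only then lay the second layer flat on it, sorted by type: screwdrivers in the panel's wide bay, pliers in its narrow bay. Finally swing the lid over and shut it fully, leaving the tape measure where it is.

Things in the scene. Friction and masses are not known exactly. Their poses are not given: they have to be found in the camera images.
- case: Plywood tool case, fixed, opened flat; base 212 (x) x 245 (y) mm, walls 6 mm thick and 52 mm high. Origin: centre of its underside; x points to the hinge side, z up. Floor top at z 19 mm. A cleat 10 mm wide along each inner x side has its top at z 38 mm: bottom layer 180 (x) x 233 (y) x 19 mm. The panel on the cleats ends 8 mm below the rim, 4 mm of play to each wall
- case_hinge (a point): middle of the hinge line, on the base's rim: 106 mm along case x from the case's origin, 52 mm up; the hinge line runs along case y
- case_lid (a joint): lid angle in rad: 3.14 thrown right over (start: it lies beside the base like a tray, panel in it), 0 shut. A stiff hinge (0.45 N m) holds it anywhere. The lid, 0.3 kg, is a hollow shell of the base's outline, 39 mm high, 34 mm deep inside: it shuts only if all on the panel lies inside the walls and lower than 42 mm
- lid_grip (a point): middle of the lid's bar grip: round bar 12 mm thick, 118 mm long, parallel to the hinge, held 34 mm off the lid's front wall (28 mm free gap) by posts 55 mm to each side. 246 mm from the hinge line along the lid and 18 mm towards its top: at the start 34 mm above the bench at the far end of the lid; shut, 70 mm above the bench on the case's -x side
- panel: Separator panel: brown wooden sheet 192 (x) x 225 (y) x 6 mm, loose, 0.22 kg, with a pale batten on it as grip and divider. Origin: centre of its underside. Batten along panel x, 184 mm long, 16 wide, top 32 mm above the underside, its middle at y +20.5 mm: wide bay (125 mm) on the -y side, narrow bay (84 mm) on the +y side. Fits either way round, panel x along case x
- open_spanner: Combination spanner, bare steel, one open jaw and one ring end; 167 x 26 x 8 mm, 90 g (loose, may be absent). Origin: centre of its underside. Its long axis lies in the body's xy plane at 34.5 deg from body x towards body y; along that direction it reaches from -84 to +83 mm.
- open_spanner_grip (a point): where to grip it: middle of the flat shank, 4 mm above its underside; the shank is 15 mm wide and runs from 1 to 6 mm above the surface it lies on
- ring_spanner: Dark double-ended ring spanner; 200 x 25 x 9 mm, 150 g (loose, may be absent). Origin: centre of its underside. Its long axis lies in the body's xy plane at 70 deg from body x towards body y; along that direction it reaches from -100 to +100 mm.
- ring_spanner_grip (a point): where to grip it: middle of the flat shank, 4 mm above its underside; the shank is 16 mm wide and runs from 1 to 7 mm above the surface it lies on
- adjustable: Adjustable spanner, grey steel; 200 x 50 x 16 mm, 280 g, its jaw head (64 x 50 x 16 mm, heavy) at the + end (loose, may be absent). Origin: centre of its underside. Its long axis lies in the body's xy plane at 15 deg from body x towards body y; along that direction it reaches from -102 to +98 mm.
- adjustable_grip (a point): where to grip it: the handle just behind the head, near the centre of mass, 6 mm above its underside; the handle is 22 mm wide and 11 mm thick there
- long_driver: Yellow-handled screwdriver; 152 x 23 x 24 mm, 50 g, its handle (67 mm long) at the - end, blade under 8 mm high (loose, may be absent). Origin: centre of its underside. Its long axis lies in the body's xy plane at 25 deg from body x towards body y; along that direction it reaches from -75 to +77 mm.
- long_driver_grip (a point): where to grip it: middle of the handle, 12 mm above its underside; the handle is 23 mm wide and 24 mm high
- stub_driver: Short blue-handled screwdriver; 102 x 23 x 23 mm, 50 g, its handle (45 mm long) at the + end, blade under 9 mm high (loose, may be absent). Origin: centre of its underside. Its long axis lies in the body's xy plane at 120 deg from body x towards body y; along that direction it reaches from -52 to +50 mm.
- stub_driver_grip (a point): where to grip it: middle of the handle, 12 mm above its underside; the handle is 23 mm wide and 23 mm high
- pliers: Blue-handled pliers, lying flat, shut; 156 x 36 x 12 mm, 180 g (loose). Origin: centre of its underside. Its long axis lies in the body's xy plane at 145.5 deg from body x towards body y; along that direction it reaches from -80 to +76 mm.
- pliers_grip (a point): where to grip it: middle of their length, near the centre of mass, 6 mm above the underside; 36 mm wide and 11 mm thick there
- tape_measure: Bystander: yellow tape measure (loose), 71 x 76 x 37 mm, standing behind the tools

How it is judged:
By the outcome, as a careful person would: the job done as asked, in the order asked, and still so for the second after the job is handed in, with the robot touching nothing.
Of open_spanner, ring_spanner, adjustable only 2 to 3 are there at a start; the rules pass over those that are not, and their reading is None.
Of long_driver, stub_driver only 1 to 2 are there at a start; the rules pass over those that are not, and their reading is None.
At some moment in a run one of long_driver, stub_driver may be knocked a few centimetres aside while the robot is not near it.
Once in a run the grip may slacken for a moment while it holds something.
It also fails if it takes over 210 s, if anything falls off the work surface, if the arm or the gripper's body presses on something with over 40 N, if the wrist force passes 120 N, or if a joint passes its speed limit or range.

ROBOT

A 7-joint arm with a two-finger parallel gripper is mounted at the origin on a cart in front of the work surface, level with it; the furniture and walls round the work are solid. World frame = base frame: x ahead of the robot, y to its left, z up, the work surface at z = 0. Lengths are in m, angles in degrees, forces in N, time in s.
With the tool pointing down it reaches from about 0.425 to 1.025 m from the base axis. Payload 9.4 kg.
Tool frame: the origin (TCP) lies at the very end of the fingers, on their centre line; the grasp point (between the pads) lies bot.grip_point_offset behind it (bot.grip_point_offset is the distance from the TCP to the grasp point, in m); y points along the fingers, z is the direction in which the jaws open and shut, and the axes are right-handed (so a half turn about y gives the same grasp; the last joint's range is limited). The gripper opens to 85 mm and grips with 20 to 120 N. Pads are 22 mm wide; open, the fingers measure 114 mm over their backs; the gripper's body (76 mm by 85 mm) begins 54 mm behind the grasp point. The pads swing forward as they close: fully open they stand 13 mm farther back than shut.
Start: joints at [-75.212, 34.337, -0.143, 91.639, 0.103, 54.024, -4.572], TCP at [0.238, 0.685, 0.231] pointing down, gripper open.
Joint ranges: [-147.43, 147.43], [-19.82, 112.94], [-74.19, 73.91], [6.32, 146.72], [-59.91, 239.91], [6.04, 106.73], [-150.56, 150.56]. Speed limits (degrees/s): [127.2, 127.2, 172.46, 172.46, 180, 180, 180].

INTERFACE

Orientations are given as [roll, pitch, yaw] about the fixed x, y, z axes, in that order (R = Rz(yaw) Ry(pitch) Rx(roll)).
In Python, from plant import sense, optics, ticket, bot gives the robot as it stands.
- The arm moves only by the tool carry_out, never from a script. Its argument "series" is a list that holds one entry, the list of rows, each a list of 6 numbers: the shift along the tool's x, y, z in m, then the turn, a rotation vector about the tool's x, y, z in rad. In form: [[[dx, dy, dz, ax, ay, az], ...]]. A call has exactly 8 rows; each row is the pose to reach, as a shift and turn from the pose measured when the call began, along the tool's axes at that moment; what a row does not reach only later rows make up. A row lasts 1/10 s, in which the tool goes at most 50 mm and 8.59 degrees, less where a joint would pass 70% of its speed; a pose out of reach is approached as far as the arm can. A call with a gripper value outside its range is refused whole. "hand" is the opening, from 0 (shut) to 1 (fully open), set as the call begins (left out, the last holds). The fingers move at their own pace and stop on an object; the grip force is fixed at half the most. Time passes only in rows, so rows that repeat a pose let the fingers close, or fill a call up. It gives the time, the measured TCP pose, the force and the opening at its end, in the units of the state.
- sense(): the state, without advancing time (a new reading comes with each control period).
- optics.get_image(name): name is "side" or "top" or "wrist"; returns (picture, depth): 480x640x3 uint8, red, green, blue; 480x640 float32, m along the optical axis (not along the pixel's ray), 0 where there is no reading.
- optics.calibration(name): a dict with "intrinsics" (3x3 intrinsics, pixels), "xyz" and "orientation" of the camera in the world. Camera axes: x right, y down, z forward; pixel columns grow to the right and rows downward; lengths in m; the calibration is good to about 2 mm. A picture is of the moment at which its call begins: read the wrist's pose just before it. calibration takes no time and is no camera call; for the wrist camera it gives the pose at the moment of the call.
- ticket.close_job(): hands the job in, once; it reports no verdict.
The state is a dict: "clock": time; "joints": joint angles; "dq": joint speeds; "effort": joint torques, N m; "position": TCP position; "orientation": TCP orientation; "contact_force": force on the tool from outside, world axes, zero at the start; "ft_torque": the same for the moment, N m; "gripper_width": finger opening in m.
Only numpy, scipy, OpenCV 4.12 (cv2) and the standard library are available. Lean on these libraries where they do the work, as an engineer would, in place of code of your own. Each camera call takes 0.05 s, during which the arm holds its last target. There are 200 camera calls.

## Working session

There is one attempt and no reset: what is moved stays moved. The work goes in short steps, Python scripts to look and compute and a tool call to move; the robot and the scene stay as the last step left them, time stands still between calls to the robot, and variables do not carry over. Pictures are saved under pics/ and viewed, about 12 in all and at most 16, crops included, and the job is handed in when it is done.

Besides the shell and the picture viewer there is one more tool, called after "Emit:" in YAML: its name, and indented under it one key for each argument. carry_out: Moves the arm, as the interface text tells. Its arguments: {"type":"object","properties":{"series":{"type":"array"},"hand":{"type":"number"}},"required":["series"]}

```bash
ls; mkdir -p pics; python3 - <<'E'
from plant import sense, optics, bot
import cv2
print(sense()); print(bot.grip_point_offset)
for n in ("top","side","wrist"):
    c=optics.calibration(n); print(n,c)
    im,d=optics.get_image(n); cv2.imwrite(f"pics/{n}0.png",im[:,:,::-1])
    import numpy as np; np.save(f"pics/{n}0.npy",d)
E
```

```text
pics
{'clock': 0.0, 'joints': array([-75.21218842,  34.38724235,  -0.14652843,  91.68238083,
         0.10368346,  54.02419977,  -4.57078663]), 'dq': array([ 0.12910569, -0.1659012 ,  0.02218267,  0.05673466, -0.04254985,
       -0.02202615,  0.04347776]), 'effort': array([-2.11984020e-04, -7.76435781e+01,  1.56435885e+00, -2.58020729e+01,
        1.22082228e-02,  8.76822771e-03,  8.45914485e-06]), 'position': array([0.23806755, 0.68427744, 0.23037336]), 'orientation': array([-9.00933104e+01, -8.51398052e-03, -1.91766257e+01]), 'contact_force': array([ 0.05361917, -0.08489718,  0.69445018]), 'ft_torque': array([-0.02033569,  0.01365293,  0.05862909]), 'gripper_width': 0.08543735023462423}
0.0187
top {'intrinsics': array([[548.12921022,   0.        , 324.38823054],
       [  0.        , 548.12921022, 237.42566255],
       [  0.        ,   0.        ,   1.        ]]), 'xyz': array([ 0.29840921, -0.01002701,  1.51301666]), 'orientation': array([-1.71448044e+02, -2.03014101e-02, -8.88127249e+01])}
side {'intrinsics': array([[578.86212984,   0.        , 316.67525873],
       [  0.        , 578.86212984, 244.26252747],
       [  0.        ,   0.        ,   1.        ]]), 'xyz': array([ 0.01704815, -0.7962202 ,  0.85079773]), 'orientation': array([-129.78567984,    0.77558538,  -32.5310015 ])}
wrist {'intrinsics': array([[364.69817121,   0.        , 322.13666282],
       [  0.        , 364.69817121, 240.58536716],
       [  0.        ,   0.        ,   1.        ]]), 'xyz': array([0.15828154, 0.71280373, 0.37295555]), 'orientation': array([1.60794040e+02, 4.43740201e-02, 7.07650686e+01])}
```

View pics/top0.png

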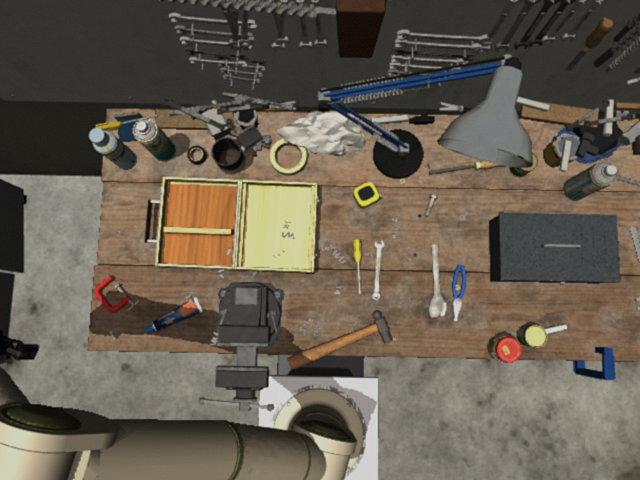

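View pics/side0.png

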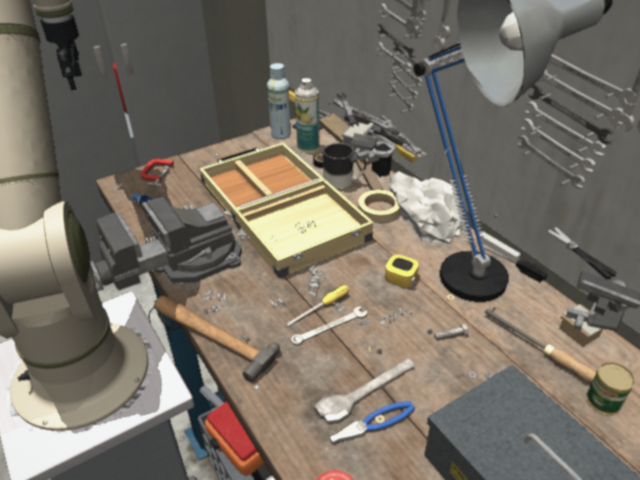

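```bash
cat > h.py <<'E'
import numpy as np, cv2
from scipy.spatial.transform import Rotation as R
from plant import sense, optics, bot
def cam(n):
    c=optics.calibration(n); return c["intrinsics"],np.array(c["xyz"]),R.from_euler("xyz",c["orientation"],degrees=True).as_matrix()
def ray(uv,z,C):
    K,t,M=C; uv=np.atleast_2d(np.asarray(uv,float)); d=np.c_[uv,np.ones(len(uv))]@np.linalg.inv(K).T@M.T
    return t+d*((z-t[2])/d[:,2])[:,None]
def cloud(d,C):
    K,t,M=C; v,u=np.mgrid[:480,:640]; p=np.stack([u,v,np.ones_like(u)],-1)@np.linalg.inv(K).T*d[...,None]
    return p@M.T+t
def pix(P,C):
    K,t,M=C; q=(np.atleast_2d(P)-t)@M@K.T; return q[:,:2]/q[:,2:]
def blobs(mask,z,C,amin=40):
    """contour -> centre of extents, long-axis angle, extents, on plane z"""
    out=[]
    for c in cv2.findContours(mask.astype(np.uint8),cv2.RETR_EXTERNAL,cv2.CHAIN_APPROX_NONE)[0]:
        if cv2.contourArea(c)<amin: continue
        p=ray(c[:,0,:],z,C)[:,:2]; (cx,cy),(w,h),a=cv2.minAreaRect((p*1000).astype(np.float32))
        if w<h: w,h,a=h,w,a+90
        m=p.mean(0); out.append((np.round([cx/1e3,cy/1e3],4),round(a%180,1),round(w),round(h),c[:,0].mean(0).round()))
    return out
def go(x,y,z,yaw=None):
    """remaining shift/turn in tool axes to a tool-down pose (roll -90)"""
    s=sense(); M=R.from_euler("xyz",s["orientation"],degrees=True); 
    y0=s["orientation"][2]; yaw=y0 if yaw is None else yaw
    T=R.from_euler("xyz",[-90,0,yaw],degrees=True)
    print("t",round(s["clock"],2),"pos",s["position"].round(4),"rpy",s["orientation"].round(2),"w",round(s["gripper_width"],4),"F",s["contact_force"].round(1))
    print("delta",(M.inv().apply(np.array([x,y,z])-s["position"])).round(4),(M.inv()*T).as_rotvec().round(4))
E
cat > m.py <<'E'
from h import *
C=cam("top"); im=cv2.imread("pics/top0.png"); d=np.load("pics/top0.npy")
P=cloud(d,C); hsv=cv2.cvtColor(im,cv2.COLOR_BGR2HSV)
roi=np.zeros((480,640),bool); roi[180:330,325:485]=1
print("table z",[P[r,c,2].round(4) for r,c in((300,410),(220,400),(340,130),(260,350))])
H,S,V=[hsv[...,i].astype(int) for i in range(3)]
print("yellow",blobs(roi&(H>20)&(H<35)&(S>150)&(V>120),.012,C,15))
print("blue",blobs(roi&(H>100)&(H<125)&(S>120),.006,C,15))
print("steel",blobs(roi&(S<55)&(V>110),.004,C,30))
z=P[...,2]; reg=np.zeros_like(roi); reg[165:280,135:330]=1
m=reg&(z>.044)&(z<.058); print("rim",blobs(m,.052,C,30))
for n,a,b in(("lid",150,236),("base",243,325)):
    q=P[m&(np.arange(640)[None]>=a)&(np.arange(640)[None]<b)]; print(n,np.percentile(q,[1,50,99],axis=0).round(4).tolist())
for r,c in((225,280),(210,200),(231,195),(223,152),(225,239)): print((r,c),P[r,c].round(4))
cv2.imwrite("pics/c1.png",cv2.resize(im[165:345,140:500],None,fx=2.2,fy=2.2,interpolation=cv2.INTER_CUBIC))
E
python3 m.py
```

```text
table z [np.float64(-0.002), np.float64(0.0), np.float64(0.0038), np.float64(-0.0079)]
yellow [(array([ 0.491 , -0.0952]), 0.7, 61, 19, array([357., 250.])), (array([ 0.6506, -0.1195]), 116.9, 63, 59, array([366., 194.]))]
blue [(array([ 0.4107, -0.3777]), 172.1, 90, 33, array([459., 282.]))]
steel [(array([ 0.3339, -0.3706]), 179.1, 63, 25, array([456., 309.])), (array([ 0.4159, -0.1021]), 3.5, 86, 7, array([358., 278.])), (array([ 0.4793, -0.0391]), 37.8, 23, 18, array([336., 254.])), (array([ 0.4126, -0.3183]), 179.3, 201, 49, array([436., 282.])), (array([ 0.4382, -0.1556]), 178.1, 167, 28, array([377., 269.])), (array([ 0.6254, -0.2995]), 156.6, 62, 14, array([430., 204.]))]
rim [(array([0.5304, 0.3371]), 89.1, 182, 17, array([197., 230.])), (array([0.5512, 0.2311]), 88.8, 429, 246, array([221., 223.]))]
lid [[0.4303, 0.2325, 0.0443], [0.531, 0.358, 0.0514], [0.7025, 0.4481, 0.0576]]
base [[0.4261, 0.0173, 0.0443], [0.5472, 0.0775, 0.052], [0.6726, 0.2169, 0.0576]]
(225, 280) [0.554  0.117  0.0261]
(210, 200) [0.5917 0.3397 0.0247]
(231, 195) [0.5293 0.3451 0.0458]
(223, 152) [0.5556 0.4758 0.0067]
(225, 239) [0.5482 0.2265 0.0462]
```

View pics/c1.png

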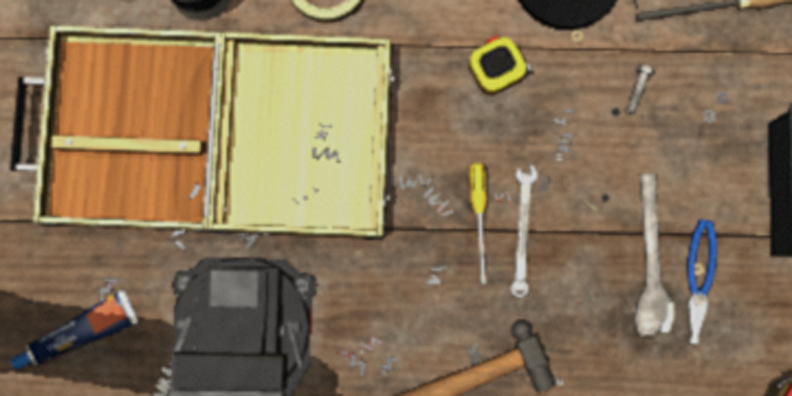

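Emit:
carry_out:
  series:
    - [[0.354, -0.05, -0.22, 0, -0.302, 0], [0.354, -0.05, -0.22, 0, -0.302, 0], [0.354, -0.05, -0.22, 0, -0.302, 0], [0.354, -0.05, -0.22, 0, -0.302, 0], [0.354, -0.05, -0.22, 0, -0.302, 0], [0.354, -0.05, -0.22, 0, -0.302, 0], [0.354, -0.05, -0.22, 0, -0.302, 0], [0.354, -0.05, -0.22, 0, -0.302, 0]]
  hand: 0.4

```text
clock: 0.95
position: [0.4887, 0.3739, 0.2788]
orientation: [-90.1, 0.0, -1.9]
contact_force: [0.4, 0.7, -0.3]
gripper_width: 0.0343
```

Emit:
carry_out:
  series:
    - [[-0.038, 0.08, -0.36, 0, 0, 0], [-0.038, 0.08, -0.36, 0, 0, 0], [-0.038, 0.08, -0.36, 0, 0, 0], [-0.038, 0.08, -0.36, 0, 0, 0], [-0.038, 0.08, -0.36, 0, 0, 0], [-0.038, 0.08, -0.36, 0, 0, 0], [-0.038, 0.08, -0.36, 0, 0, 0], [-0.038, 0.08, -0.36, 0, 0, 0]]

```text
clock: 1.75
position: [0.4372, 0.0111, 0.1985]
orientation: [-90.2, 0.1, -2.1]
contact_force: [0.1, -0.2, 0.0]
gripper_width: 0.0344
```

```bash
python3 - <<'E'
from h import *
go(.438,-.156,.002,-1.9)
C=cam("top"); im=cv2.imread("pics/top0.png"); hsv=cv2.cvtColor(im,cv2.COLOR_BGR2HSV); S=hsv[...,1]; V=hsv[...,2]
m=(S<55)&(V>110)
for nm,a,b in(("sp",368,390),("adj",425,448)):
    for r in range(235,325,5):
        c=np.where(m[r,a:b])[0]
        if len(c): 
            q=ray([[a+c[0]-.5,r],[a+c[-1]+.5,r]],.005,C); print(nm,r,q[0,0].round(4),"mid",q[:,1].mean().round(4),"w",(q[0,1]-q[1,1]).round(3))
C=cam("wrist"); im,d=optics.get_image("wrist"); cv2.imwrite("pics/w1.png",im[:,:,::-1])
P=cloud(d,C); print("bench",np.median(P[300:400,100:500,2]))
E
```

```text
t 1.75 pos [0.4372 0.0111 0.1985] rpy [-90.16   0.12  -2.11] w 0.0344 F [ 0.1 -0.2  0. ]
delta [ 0.0074  0.197  -0.1665] [ 0.0027 -0.0036 -0.0021]
sp 240 0.5211 mid -0.1648 w 0.006
sp 245 0.5067 mid -0.1621 w 0.039
sp 250 0.4928 mid -0.1621 w 0.028
sp 255 0.4785 mid -0.147 w 0.03
sp 260 0.465 mid -0.154 w 0.011
sp 265 0.4511 mid -0.1541 w 0.011
sp 270 0.4372 mid -0.1528 w 0.014
sp 275 0.4234 mid -0.1529 w 0.014
sp 280 0.4096 mid -0.1516 w 0.016
sp 285 0.3958 mid -0.1503 w 0.014
sp 290 0.3822 mid -0.1504 w 0.014
sp 295 0.3684 mid -0.1505 w 0.025
sp 300 0.3549 mid -0.1506 w 0.008
adj 245 0.51 mid -0.3106 w 0.019
adj 250 0.4961 mid -0.3118 w 0.017
adj 255 0.4821 mid -0.3117 w 0.017
adj 260 0.4682 mid -0.313 w 0.019
adj 265 0.4543 mid -0.3128 w 0.019
adj 270 0.4405 mid -0.3141 w 0.017
adj 275 0.4267 mid -0.314 w 0.017
adj 280 0.413 mid -0.3166 w 0.016
adj 285 0.3993 mid -0.3164 w 0.016
adj 290 0.3856 mid -0.3163 w 0.016
adj 295 0.3719 mid -0.3176 w 0.019
adj 300 0.3581 mid -0.3174 w 0.036
adj 305 0.3444 mid -0.3187 w 0.049
adj 310 0.3309 mid -0.3185 w 0.049
adj 315 0.3174 mid -0.317 w 0.041
bench 0.01915756026103671
```

View pics/w1.png

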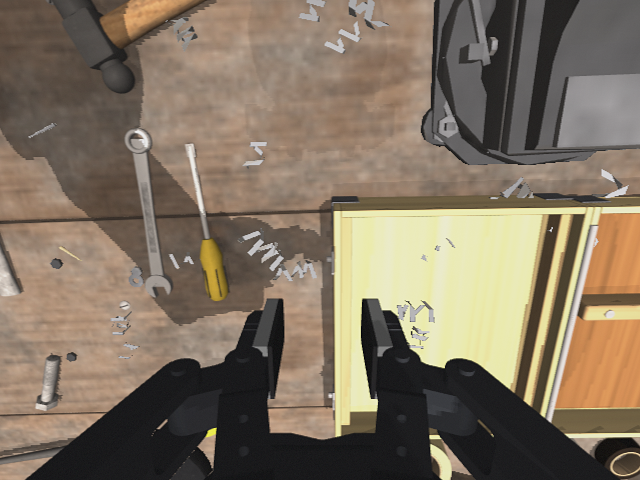

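```bash
python3 - <<'E'
from h import *
C=cam("wrist")
for n,z,p in(("sp ring,mid,jaw",.005,[[138,140],[149,213],[158,286]]),("driver tip,handle ends",.012,[[190,147],[207,240],[217,299]]),("base rim corners L-top, L-bottom?",.052,[[336,204],[342,425]])):
    print(n,ray(p,z,C)[:,:2].round(4).tolist())
E
```

```text
sp ring,mid,jaw [[0.3674, -0.1524], [0.4344, -0.1556], [0.511, -0.1614]]
driver tip,handle ends [[0.3748, -0.1045], [0.4612, -0.1019], [0.5244, -0.1008]]
base rim corners L-top, L-bottom? [[0.4214, 0.0211], [0.6509, 0.0209]]
```

Emit:
carry_out:
  series:
    - [[0.007, 0.12, -0.165, 0.003, 0.007, -0.002], [0.007, 0.12, -0.165, 0.003, 0.007, -0.002], [0.007, 0.12, -0.165, 0.003, 0.007, -0.002], [0.007, 0.12, -0.165, 0.003, 0.007, -0.002], [0.007, 0.12, -0.165, 0.003, 0.007, -0.002], [0.007, 0.16, -0.165, 0.003, 0.007, -0.002], [0.007, 0.18, -0.165, 0.003, 0.007, -0.002], [0.007, 0.18, -0.165, 0.003, 0.007, -0.002]]

```text
clock: 2.6
position: [0.4361, -0.1556, 0.0169]
orientation: [-90.0, 0.3, -2.6]
contact_force: [-0.1, -0.4, 0.1]
gripper_width: 0.034
```

```bash
python3 -c "
from h import *
go(.438,-.154,.002,-2.5)"
```

```text
t 2.6 pos [ 0.4361 -0.1556  0.0169] rpy [-89.98   0.26  -2.59] w 0.034 F [-0.1 -0.4  0.1]
delta [0.0019 0.0149 0.0017] [-0.0004 -0.0015 -0.0045]
```

Emit:
carry_out:
  series:
    - [[0.002, 0.008, 0.001, 0, 0, -0.004], [0.002, 0.012, 0.001, 0, 0, -0.004], [0.002, 0.015, 0.001, 0, 0, -0.004], [0.002, 0.015, 0.001, 0, 0, -0.004], [0.002, 0.015, 0.001, 0, 0, -0.004], [0.002, 0.015, 0.001, 0, 0, -0.004], [0.002, 0.015, 0.001, 0, 0, -0.004], [0.002, 0.015, 0.001, 0, 0, -0.004]]

```text
clock: 3.4
position: [0.4382, -0.1547, 0.0021]
orientation: [-90.0, 0.0, -2.6]
contact_force: [-0.6, 0.3, 0.1]
gripper_width: 0.0341
```

Emit:
carry_out:
  series:
    - [[0, 0, 0, 0, 0, 0], [0, 0, 0, 0, 0, 0], [0, 0, 0, 0, 0, 0], [0, 0, 0, 0, 0, 0], [0, 0, 0, 0, 0, 0], [0, -0.02, 0, 0, 0, 0], [0, -0.05, 0, 0, 0, 0], [0, -0.1, 0, 0, 0, 0]]
  hand: 0

```text
clock: 4.2
position: [0.437, -0.154, 0.1015]
orientation: [-89.9, 0.3, -2.5]
contact_force: [0.8, -1.7, -1.9]
gripper_width: 0.0103
```

```bash
python3 -c "
from h import *
go(.549,.085,.12,-1.2)
im,d=optics.get_image('wrist'); cv2.imwrite('pics/w2.png',im[:,:,::-1])"
```

```text
t 4.2 pos [ 0.437  -0.154   0.1015] rpy [-89.93   0.29  -2.52] w 0.0103 F [ 0.8 -1.7 -1.9]
delta [ 0.1013 -0.0187  0.2437] [-0.0012 -0.0231 -0.0051]
```

View pics/w2.png

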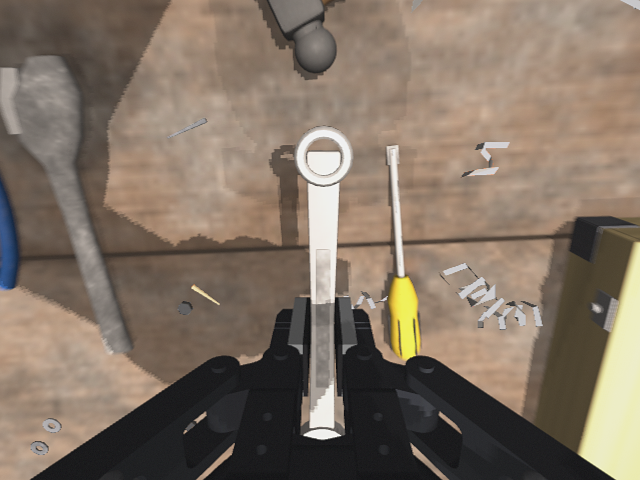

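Emit:
carry_out:
  series:
    - [[0.101, -0.019, 0.244, 0, -0.023, -0.005], [0.101, -0.019, 0.244, 0, -0.023, -0.005], [0.101, -0.019, 0.244, 0, -0.023, -0.005], [0.101, -0.019, 0.244, 0, -0.023, -0.005], [0.101, -0.019, 0.244, 0, -0.023, -0.005], [0.101, -0.019, 0.244, 0, -0.023, -0.005], [0.101, -0.019, 0.244, 0, -0.023, -0.005], [0.101, -0.019, 0.244, 0, -0.023, -0.005]]

```text
clock: 5.05
position: [0.5497, 0.0835, 0.1272]
orientation: [-90.2, -0.3, -1.2]
contact_force: [-0.9, -1.5, -0.6]
gripper_width: 0.0107
```

```bash
python3 -c "
from h import *
go(.549,.085,.022,-1.2)
im,d=optics.get_image('wrist'); cv2.imwrite('pics/w3.png',im[:,:,::-1])"
```

```text
t 5.05 pos [0.5497 0.0835 0.1272] rpy [-90.16  -0.34  -1.23] w 0.0107 F [-0.9 -1.5 -0.6]
delta [-0.0013  0.1052  0.0018] [ 0.0028 -0.0006  0.0059]
```

View pics/w3.png

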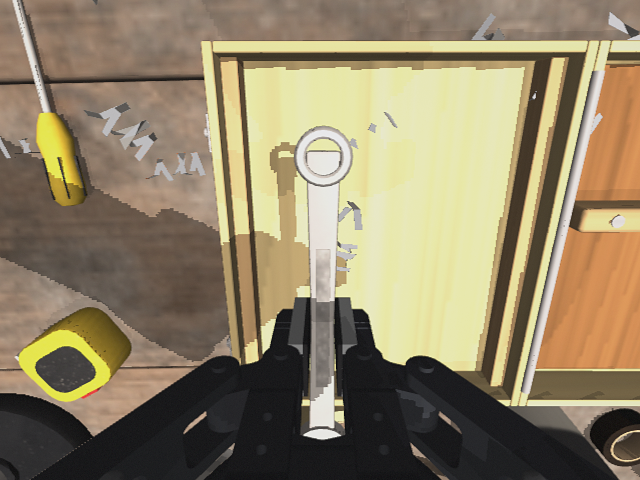

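Emit:
carry_out:
  series:
    - [[-0.001, 0.04, 0.002, 0.003, 0, 0.006], [-0.001, 0.07, 0.002, 0.003, 0, 0.006], [-0.001, 0.085, 0.002, 0.003, 0, 0.006], [-0.001, 0.095, 0.002, 0.003, 0, 0.006], [-0.001, 0.1, 0.002, 0.003, 0, 0.006], [-0.001, 0.104, 0.002, 0.003, 0, 0.006], [-0.001, 0.104, 0.002, 0.003, 0, 0.006], [-0.001, 0.104, 0.002, 0.003, 0, 0.006]]

```text
clock: 5.9
position: [0.5495, 0.0843, 0.0238]
orientation: [-90.0, -0.0, -1.3]
contact_force: [-0.3, 0.2, -1.3]
gripper_width: 0.0103
```

Emit:
carry_out:
  series:
    - [[0, 0, 0, 0, 0, 0], [0, 0, 0, 0, 0, 0], [0, 0, 0, 0, 0, 0], [0, -0.01, 0, 0, 0, 0], [0, -0.03, 0, 0, 0, 0], [0, -0.07, 0, 0, 0, 0], [0, -0.12, 0, 0, 0, 0], [0, -0.12, 0, 0, 0, 0]]
  hand: 0.4

```text
clock: 6.7
position: [0.552, 0.0852, 0.15]
orientation: [-89.9, -0.5, -1.3]
contact_force: [-0.6, 0.1, -0.2]
gripper_width: 0.0343
```

```bash
python3 -c "
from h import *
go(.394,-.317,.12,-2.5)
C=cam('wrist'); im,d=optics.get_image('wrist'); cv2.imwrite('pics/w4.png',im[:,:,::-1]); P=cloud(d,C)
for n,z,p in(('rim near-left, near-hinge',.052,[[203,42],[590,40]]),):print(n,'(old view)')
"
```

```text
t 6.7 pos [0.552  0.0852 0.15  ] rpy [-89.88  -0.52  -1.33] w 0.0343 F [-0.6  0.1 -0.2]
delta [-0.1489  0.0278 -0.4058] [-0.0021  0.0204  0.009 ]
rim near-left, near-hinge (old view)
```

View pics/w4.png

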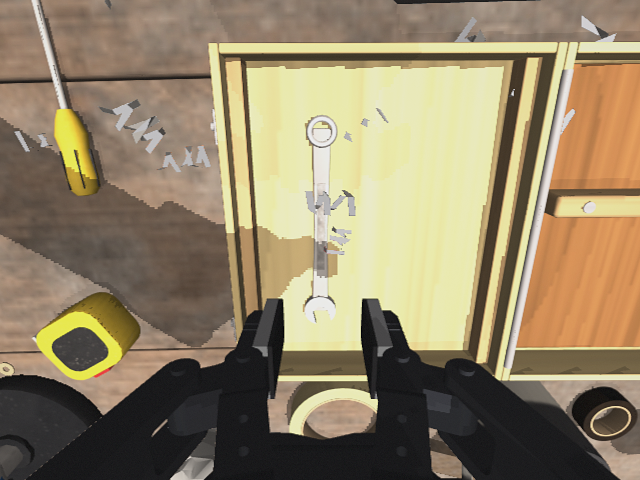

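Emit:
carry_out:
  series:
    - [[-0.149, 0.028, -0.406, 0, -0.07, 0.009], [-0.149, 0.028, -0.406, 0, -0.07, 0.009], [-0.149, 0.028, -0.406, 0, -0.07, 0.009], [-0.149, 0.028, -0.406, 0, -0.07, 0.009], [-0.149, 0.028, -0.406, 0, -0.07, 0.009], [-0.149, 0.028, -0.406, 0, -0.07, 0.009], [-0.149, 0.028, -0.406, 0, -0.07, 0.009], [-0.149, 0.028, -0.406, 0, -0.07, 0.009]]

```text
clock: 7.55
position: [0.403, -0.2893, 0.1196]
orientation: [-89.9, 0.2, 2.7]
contact_force: [1.7, -1.1, 0.3]
gripper_width: 0.0343
```

```bash
python3 -c "
from h import *
go(.394,-.317,.004,2.8)
C=cam('wrist'); im,d=optics.get_image('wrist'); cv2.imwrite('pics/w5.png',im[:,:,::-1]); P=cloud(d,C)
hsv=cv2.cvtColor(im,cv2.COLOR_RGB2HSV); print('C',C[1].round(4))
np.save('pics/Cw5.npy',np.array([*C[0].ravel(),*C[1],*C[2].ravel()]))
"
```

```text
t 7.55 pos [ 0.403  -0.2893  0.1196] rpy [-89.91   0.18   2.68] w 0.0343 F [ 1.7 -1.1  0.3]
delta [-0.0099  0.1156 -0.0275] [-0.0016 -0.0021 -0.0031]
C [ 0.319  -0.293   0.2623]
```

View pics/w5.png

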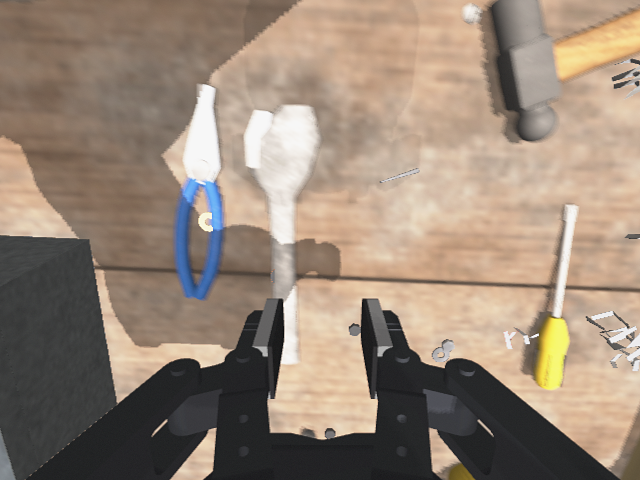

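```bash
python3 -c "
from h import *
a=np.load('pics/Cw5.npy'); C=(a[:9].reshape(3,3),a[9:12],a[12:].reshape(3,3))
print('adj',ray([[288,104],[282,195],[282,205],[283,230],[284,260],[291,362]],.009,C)[:,:2].round(4).tolist())
print('pl',ray([[206,86],[204,125],[201,190],[198,240],[197,299]],.008,C)[:,:2].round(4).tolist())
go(.39,-.3165,.004,2.8)
"
```

```text
adj [[0.3134, -0.315], [0.3736, -0.3183], [0.3808, -0.3182], [0.3994, -0.3173], [0.4229, -0.3163], [0.5139, -0.3094]]
pl [[0.3049, -0.3679], [0.329, -0.3706], [0.3728, -0.3754], [0.4103, -0.3799], [0.4592, -0.3838]]
t 7.6 pos [ 0.3979 -0.2979  0.1186] rpy [-90.09   0.44   2.07] w 0.034 F [-2.7 -7.5 -1. ]
delta [-0.0077  0.1147 -0.0181] [ 0.0016 -0.0128 -0.0077]
```

Emit:
carry_out:
  series:
    - [[-0.008, 0, -0.019, 0, -0.02, -0.008], [-0.008, 0.02, -0.019, 0, -0.02, -0.008], [-0.008, 0.06, -0.019, 0, -0.02, -0.008], [-0.008, 0.08, -0.019, 0, -0.02, -0.008], [-0.008, 0.08, -0.019, 0, -0.02, -0.008], [-0.008, 0.08, -0.019, 0, -0.02, -0.008], [-0.008, 0.08, -0.019, 0, -0.02, -0.008], [-0.008, 0.08, -0.019, 0, -0.02, -0.008]]

```text
clock: 8.4
position: [0.3904, -0.3176, 0.0398]
orientation: [-90.1, -0.1, 3.2]
contact_force: [0.0, -0.4, 0.5]
gripper_width: 0.0338
```

```bash
python3 -c "
from h import *
go(.391,-.317,.004,3.3)
"
```

```text
t 8.4 pos [ 0.3904 -0.3176  0.0398] rpy [-90.15  -0.1    3.2 ] w 0.0338 F [ 0.  -0.4  0.5]
delta [0.0005 0.0358 0.0007] [ 0.0026 -0.0017  0.0017]
```

Emit:
carry_out:
  series:
    - [[0.001, 0.015, 0.001, 0.002, 0, 0.002], [0.001, 0.025, 0.001, 0.002, 0, 0.002], [0.001, 0.032, 0.001, 0.002, 0, 0.002], [0.001, 0.036, 0.001, 0.002, 0, 0.002], [0.001, 0.036, 0.001, 0.002, 0, 0.002], [0.001, 0.036, 0.001, 0.002, 0, 0.002], [0.001, 0.036, 0.001, 0.002, 0, 0.002], [0.001, 0.036, 0.001, 0.002, 0, 0.002]]

```text
clock: 9.2
position: [0.3915, -0.3168, 0.0041]
orientation: [-90.0, -0.0, 3.2]
contact_force: [0.0, 0.3, 0.1]
gripper_width: 0.034
```

Emit:
carry_out:
  series:
    - [[0, 0, 0, 0, 0, 0], [0, 0, 0, 0, 0, 0], [0, 0, 0, 0, 0, 0], [0, 0, 0, 0, 0, 0], [0, 0, 0, 0, 0, 0], [0, -0.02, 0, 0, 0, 0], [0, -0.05, 0, 0, 0, 0], [0, -0.1, 0, 0, 0, 0]]
  hand: 0

```text
clock: 10.0
position: [0.3903, -0.3157, 0.1033]
orientation: [-89.9, 0.2, 3.2]
contact_force: [0.6, -1.5, -2.9]
gripper_width: 0.0206
```

```bash
python3 -c "
from h import *
C=cam('wrist'); im,d=optics.get_image('wrist'); cv2.imwrite('pics/w6.png',im[:,:,::-1])
go(.53,.165,.13,-1.2)
"
```

```text
t 10.05 pos [ 0.3925 -0.3173  0.1109] rpy [-90.22  -0.15   3.22] w 0.0206 F [-0.1 -0.5  3.1]
delta [ 0.1644 -0.0205  0.4738] [0.0038 0.0771 0.0027]
```

View pics/w6.png

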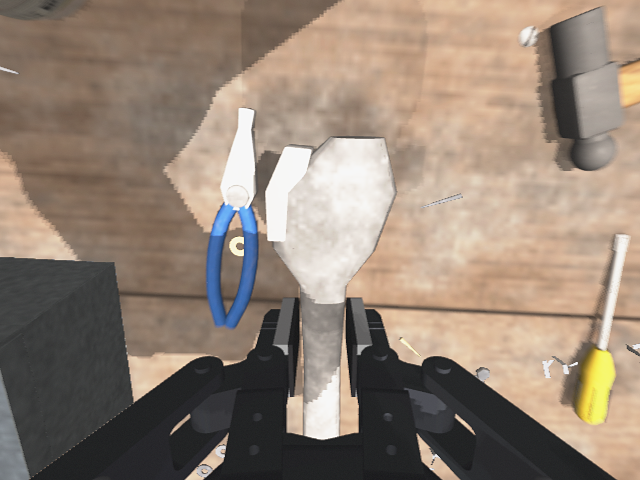

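Emit:
carry_out:
  series:
    - [[0.1, -0.02, 0.3, 0, 0.077, 0.002], [0.1, -0.02, 0.3, 0, 0.077, 0.002], [0.1, -0.02, 0.3, 0, 0.077, 0.002], [0.1, -0.02, 0.3, 0, 0.077, 0.002], [0.1, -0.02, 0.3, 0, 0.077, 0.002], [0.1, -0.02, 0.3, 0, 0.077, 0.002], [0.1, -0.02, 0.3, 0, 0.077, 0.002], [0.1, -0.02, 0.3, 0, 0.077, 0.002]]

```text
clock: 10.85
position: [0.4764, -0.0085, 0.1303]
orientation: [-90.1, -0.1, -0.9]
contact_force: [-0.3, -0.3, -2.6]
gripper_width: 0.0197
```

```bash
python3 -c "
from h import *
go(.527,.165,.12,-1.2)
"
```

```text
t 10.85 pos [ 0.4764 -0.0085  0.1303] rpy [-90.13  -0.15  -0.88] w 0.0197 F [-0.3 -0.3 -2.6]
delta [0.0479 0.01   0.1743] [0.0023 0.0057 0.0025]
```

Emit:
carry_out:
  series:
    - [[0.048, 0.01, 0.174, 0.002, 0.006, 0.002], [0.048, 0.01, 0.174, 0.002, 0.006, 0.002], [0.048, 0.01, 0.174, 0.002, 0.006, 0.002], [0.048, 0.01, 0.174, 0.002, 0.006, 0.002], [0.048, 0.01, 0.174, 0.002, 0.006, 0.002], [0.048, 0.01, 0.174, 0.002, 0.006, 0.002], [0.048, 0.01, 0.174, 0.002, 0.006, 0.002], [0.048, 0.01, 0.174, 0.002, 0.006, 0.002]]

```text
clock: 11.65
position: [0.527, 0.1625, 0.12]
orientation: [-90.1, -0.0, -1.4]
contact_force: [0.5, 0.1, -1.4]
gripper_width: 0.0196
```

```bash
python3 -c "
from h import *
go(.527,.165,.0235,-1.2)
C=cam('wrist'); im,d=optics.get_image('wrist'); cv2.imwrite('pics/w7.png',im[:,:,::-1])
"
```

```text
t 11.65 pos [0.527  0.1625 0.12  ] rpy [-9.008e+01 -1.000e-02 -1.360e+00] w 0.0196 F [ 0.5  0.1 -1.4]
delta [-0.      0.0964  0.0026] [ 0.0014 -0.0029  0.0001]
```

View pics/w7.png

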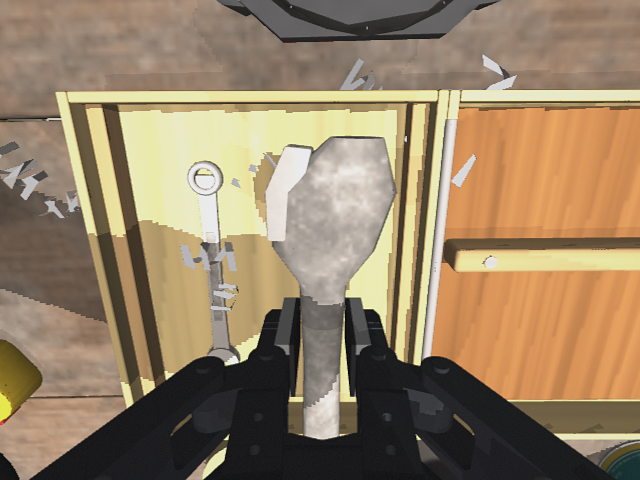

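Emit:
carry_out:
  series:
    - [[0, 0.03, -0.002, 0.001, -0.003, 0], [0, 0.06, -0.002, 0.001, -0.003, 0], [0, 0.075, -0.002, 0.001, -0.003, 0], [0, 0.085, -0.002, 0.001, -0.003, 0], [0, 0.092, -0.002, 0.001, -0.003, 0], [0, 0.096, -0.002, 0.001, -0.003, 0], [0, 0.096, -0.002, 0.001, -0.003, 0], [0, 0.096, -0.002, 0.001, -0.003, 0]]

```text
clock: 12.5
position: [0.5273, 0.1608, 0.0246]
orientation: [-90.0, -0.1, -1.2]
contact_force: [0.2, 0.8, -2.6]
gripper_width: 0.0196
```

Emit:
carry_out:
  series:
    - [[0, 0, 0, 0, 0, 0], [0, 0, 0, 0, 0, 0], [0, 0, 0, 0, 0, 0], [0, -0.01, 0, 0, 0, 0], [0, -0.03, 0, 0, 0, 0], [0, -0.08, 0, 0, 0, 0], [0, -0.13, 0, 0, 0, 0], [0, -0.18, 0, 0, 0, 0]]
  hand: 0.4

```text
clock: 13.3
position: [0.5265, 0.1607, 0.2071]
orientation: [-90.0, -0.0, -1.2]
contact_force: [2.1, 0.4, -0.1]
gripper_width: 0.0338
```

```bash
python3 - <<'E'
from h import *
go(.53,.34,.2,-1.2)
C=cam('wrist'); im,d=optics.get_image('wrist'); cv2.imwrite('pics/w8.png',im[:,:,::-1]); P=cloud(d,C)
for k,(u,v) in {'adj head':(322,150),'adj tail':(322,330),'sp':(215,230)}.items(): print(k,P[v,u].round(4))
C=cam('top'); im,d=optics.get_image('top'); cv2.imwrite('pics/top1.png',im[:,:,::-1]);P=cloud(d,C)
hsv=cv2.cvtColor(im,cv2.COLOR_RGB2HSV);H,S,V=[hsv[...,i].astype(int) for i in range(3)]
reg=np.zeros((480,640),bool); reg[190:262,160:236]=1
print("batten",blobs(reg&(H>20)&(S<150)&(V>140),.045,C,60)); print('b pix',P[231,195].round(4),P[214,200].round(4))
E
```

```text
t 13.3 pos [0.5265 0.1607 0.2071] rpy [-8.998e+01 -3.000e-02 -1.160e+00] w 0.0338 F [ 2.1  0.4 -0.1]
delta [-1.000e-04  7.200e-03  1.793e-01] [-0.0003  0.0007  0.0006]
adj head [0.4712 0.1622 0.0324]
adj tail [0.6498 0.1584 0.0294]
sp [0.5447 0.0587 0.018 ]
batten [(array([0.5317, 0.3402]), 88.9, 180, 14, array([197., 230.])), (array([0.6006, 0.2868]), 42.8, 84, 37, array([215., 205.]))]
b pix [0.5284 0.3437 0.0517] [0.5801 0.3387 0.0265]
```

View pics/w8.png

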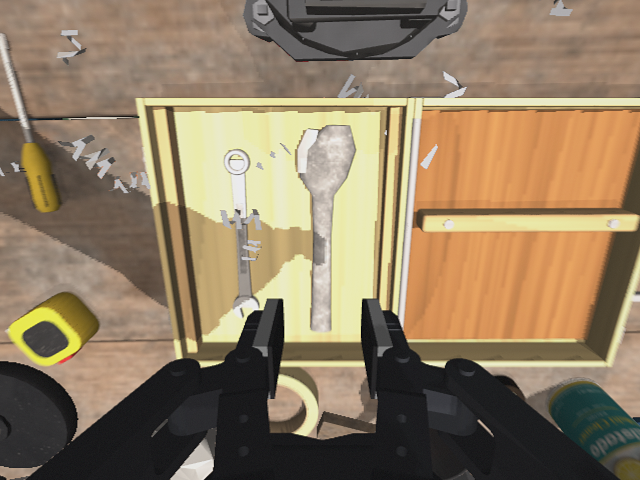

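```bash
python3 - <<'E'
from h import *
print(sense()["joints"].round(1))
C=cam('wrist')
print('rim',ray([[138,99],[413,98],[177,366],[408,98]],.052,C)[:,:2].round(4).tolist())
print('batten',ray([[422,222],[637,222],[448,224],[614,224]],.05,C)[:,:2].round(4).tolist())
im=cv2.imread('pics/w8.png'); 
g=cv2.cvtColor(im,cv2.COLOR_BGR2GRAY).astype(int)
# vertical profiles: near rim/far rim along columns of base and of batten
for c in(200,280,360): print(c,'near',np.where(abs(np.diff(g[85:125,c]))>25)[0]+85,'far',np.where(abs(np.diff(g[330:380,c]))>25)[0]+330)
for r in(130,180): print(r,'left',np.where(abs(np.diff(g[r,130:200]))>25)[0]+130,'hinge',np.where(abs(np.diff(g[r,370:430]))>25)[0]+370)
for c in(460,520,580): print(c,'bat',np.where(abs(np.diff(g[200:245,c]))>20)[0]+200)
E
```

```text
[ -2.3  26.1 -28.8 114.6  18.3  43.   46.8]
rim [[0.4332, 0.0238], [0.4371, 0.2352], [0.682, 0.0147], [0.437, 0.2314]]
batten [[0.5377, 0.2498], [0.542, 0.4372], [0.5401, 0.2726], [0.5434, 0.4176]]
200 near [ 97 104 105 106 110] far [359 360 361 363 364 367]
280 near [ 97 104 105 106 111] far [360 362 366 373 374]
360 near [ 96  97 104 105 106 111 112] far [341 342 359 360 361 366]
130 left [139 140 147 148 154 155 156 167 168 174 175 176] hinge [378 379 386 388 389 397 398 400 403 404 405 410 411 412 413 418 419]
180 left [136 148 154 155 156 161 162 163 173 174 175 181 182] hinge [377 381 382 385 386 393 397 400 401 406 407 408 409 414 415]
460 bat [207 208 214 215 230 231]
520 bat [207 208 213 214 215 230]
580 bat [207 213 214 230]
```

```bash
python3 - <<'E'
from h import *
s=sense(); print(s['position'].round(4),s['orientation'].round(2))
C=cam('wrist'); im,d=optics.get_image('wrist'); cv2.imwrite('pics/w9.png',im[:,:,::-1])
g=cv2.cvtColor(im,cv2.COLOR_RGB2GRAY).astype(int)
def edge(line,lo,t=25): return np.where(abs(np.diff(line))>t)[0]+lo
for c in(200,280,360): print(c,'near',edge(g[85:135,c],85),'far',edge(g[330:390,c],330))
for r in(140,180): print(r,'left',edge(g[r,125:200],125),'hinge',edge(g[r,370:430],370))
for c in(460,520,580): print(c,'bat',edge(g[200:245,c],200,20))
for r in(222,): print('bat ends',edge(g[r,405:440],405),edge(g[r,600:640],600))
cv2.imwrite('pics/w9c.png',im[80:400,120:640,::-1])
E
```

```text
[0.5296 0.1622 0.2116] [-89.79  -0.62  -1.2 ]
200 near [ 90  91  98 100 104] far [351 352 356 363 367]
280 near [ 90  91  98 100 104] far [365 366 375 376]
360 near [ 90  91  98 100 105] far [332 333 351 356 371]
140 left [141 142 148 149 156 157 168 169 176 177] hinge [375 380 381 383 384 393 395 398 399 400 405 407 408 413 414]
180 left [127 128 129 131 149 155 156 162 163 173 174 181 182] hinge [374 378 379 381 382 389 392 393 396 397 402 404 405 410]
460 bat [200 201 206 207 223 224]
520 bat [200 206 207 223]
580 bat [200 206 222]
bat ends [406 407 416 417 418] [625 626 637 638]
```

View pics/w9c.png

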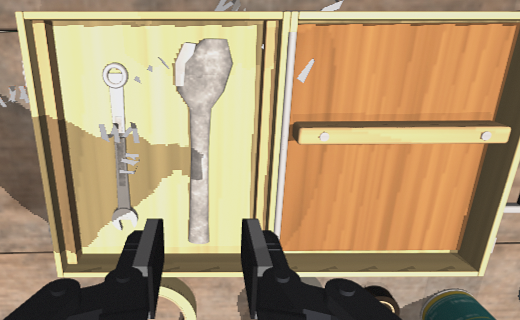

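```bash
python3 - <<'E'
from h import *
s=sense(); print(s['position'].round(4),s['orientation'].round(2))
C=cam('wrist')
f=lambda p,z=.052:ray(p,z,C)[:,:2].round(4).tolist()
print('near outer',f([[200,90.5],[280,90.5],[360,90.5]]),'far outer',f([[200,356.5],[360,356.5]]))
print('left outer',f([[141.5,140],[149-7,180]]),'inner',f([[148.5,140],[155.5,180]]),'hinge',f([[399,140],[407,140],[414,140]]))
print('batten mid',f([[460,215],[520,214.8],[580,214.2]],.05),'ends',f([[417,215],[630,214]],.05))
print('lid far end outer', f([[636,214]],.052))
import glob
C=cam('top'); print('top batten',blobs.__name__)
E
```

```text
[0.5286 0.1612 0.2087] [-89.88  -0.44  -1.22]
near outer [[0.4268, 0.0718], [0.4281, 0.1324], [0.4294, 0.193]] far outer [[0.6673, 0.0393], [0.6711, 0.196]]
left outer [[0.4619, 0.0207], [0.4934, 0.0152]] inner [[0.462, 0.0263], [0.4937, 0.0262]] hinge [[0.4664, 0.2243], [0.4666, 0.2306], [0.4667, 0.2362]]
batten mid [[0.5298, 0.2799], [0.5308, 0.3312], [0.5314, 0.3824]] ends [[0.5289, 0.2431], [0.5323, 0.4252]]
lid far end outer [[0.5318, 0.4286]]
top batten blobs
```

Emit:
carry_out:
  series:
    - [[-0.001, 0.058, 0.176, 0, 0.15, 0], [-0.001, 0.058, 0.176, 0, 0.3, 0], [-0.001, 0.058, 0.176, 0, 0.45, 0], [-0.001, 0.058, 0.176, 0, 0.6, 0], [-0.001, 0.058, 0.176, 0, 0.75, 0], [-0.001, 0.058, 0.176, 0, 0.9, 0], [-0.001, 0.058, 0.176, 0, 1.05, 0], [-0.001, 0.058, 0.176, 0, 1.2, 0]]

```text
clock: 14.25
position: [0.531, 0.337, 0.1502]
orientation: [-89.7, -0.1, -70.3]
contact_force: [-0.0, -0.3, -0.4]
gripper_width: 0.0341
```

```bash
python3 -c "
from h import *
go(.5308,.337,.1,-91.2)
print(sense()['joints'].round(1))"
```

```text
t 14.25 pos [0.531  0.337  0.1502] rpy [-8.966e+01 -8.000e-02 -7.026e+01] w 0.0341 F [-0.  -0.3 -0.4]
delta [-0.0001  0.0502 -0.0005] [-6.100e-03  3.655e-01  3.000e-04]
[-33.5  33.2  -6.2 108.8   5.8  38.1 -23.5]
```

Emit:
carry_out:
  series:
    - [[0, 0.02, 0, -0.006, 0.15, 0], [0, 0.05, 0, -0.006, 0.3, 0], [0, 0.05, 0, -0.006, 0.366, 0], [0, 0.05, 0, -0.006, 0.366, 0], [0, 0.05, 0, -0.006, 0.366, 0], [0, 0.05, 0, -0.006, 0.366, 0], [0, 0.05, 0, -0.006, 0.366, 0], [0, 0.05, 0, -0.006, 0.366, 0]]

```text
clock: 15.05
position: [0.5315, 0.337, 0.1006]
orientation: [-90.0, 0.0, -91.2]
contact_force: [0.2, -0.0, 0.1]
gripper_width: 0.034
```

```bash
python3 -c "
from h import *
go(.5308,.337,.029,-91.1)"
```

```text
t 15.05 pos [0.5315 0.337  0.1006] rpy [-8.996e+01  1.000e-02 -9.121e+01] w 0.034 F [ 0.2 -0.   0.1]
delta [ 0.0001  0.0716 -0.0008] [-0.0007 -0.0019 -0.0002]
```

Emit:
carry_out:
  series:
    - [[0, 0.03, -0.001, 0, 0, 0], [0, 0.05, -0.001, 0, 0, 0], [0, 0.06, -0.001, 0, 0, 0], [0, 0.067, -0.001, 0, 0, 0], [0, 0.072, -0.001, 0, 0, 0], [0, 0.072, -0.001, 0, 0, 0], [0, 0.072, -0.001, 0, 0, 0], [0, 0.072, -0.001, 0, 0, 0]]

```text
clock: 15.85
position: [0.5309, 0.3373, 0.0293]
orientation: [-89.9, 0.0, -91.2]
contact_force: [-0.7, 0.2, -0.4]
gripper_width: 0.0344
```

Emit:
carry_out:
  series:
    - [[0, 0, 0, 0, 0, 0], [0, 0, 0, 0, 0, 0], [0, 0, 0, 0, 0, 0], [0, 0, 0, 0, 0, 0], [0, 0, 0, 0, 0, 0], [0, -0.015, 0, 0, 0, 0], [0, -0.03, 0, 0, 0, 0], [0, -0.06, 0, 0, 0, 0]]
  hand: 0

```text
clock: 16.65
position: [0.53, 0.3365, 0.0891]
orientation: [-90.0, -0.1, -91.2]
contact_force: [-0.2, -0.2, -1.3]
gripper_width: 0.0149
```

Emit:
carry_out:
  series:
    - [[0, -0.03, 0, 0, 0, 0], [0, -0.06, 0, 0, 0, 0], [0, -0.06, 0, 0, 0, 0], [0, -0.06, 0, 0, 0, 0], [0, -0.06, 0, 0, 0, 0], [0, -0.06, 0, 0, 0, 0], [0, -0.06, 0, 0, 0, 0], [0, -0.06, 0, 0, 0, 0]]

```text
clock: 17.45
position: [0.5298, 0.3363, 0.1483]
orientation: [-90.1, -0.1, -91.2]
contact_force: [-0.6, -0.3, -1.3]
gripper_width: 0.0146
```

```bash
python3 -c "
from h import *
go(.5285,.1255,.13,-91.2)
C=cam('wrist'); im,d=optics.get_image('wrist'); cv2.imwrite('pics/w10.png',im[:,:,::-1])
P=cloud(d,C); print(P[60,150:500:50].round(4))"
```

```text
t 17.45 pos [0.5298 0.3363 0.1483] rpy [-90.11  -0.11 -91.22] w 0.0146 F [-0.6 -0.3 -1.3]
delta [0.2108 0.0187 0.0032] [ 0.0019 -0.0004  0.0019]
[[ 4.086e-01  4.607e-01  0.000e+00]
 [ 4.442e-01  4.601e-01 -1.400e-03]
 [ 4.808e-01  4.590e-01  7.000e-04]
 [ 5.166e-01  4.582e-01  3.000e-04]
 [ 5.527e-01  4.576e-01 -1.400e-03]
 [ 5.887e-01  4.568e-01 -1.000e-03]
 [ 6.121e-01  4.513e-01  3.890e-02]]
```

View pics/w10.png

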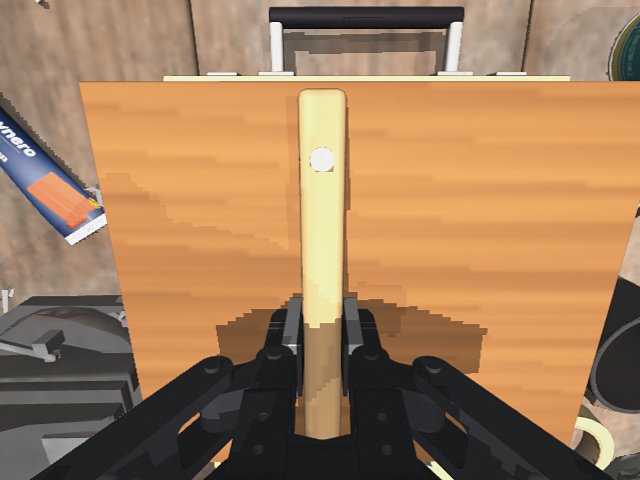

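```bash
python3 -c "
from h import *
C=cam('wrist'); im,d=optics.get_image('wrist'); P=cloud(d,C)
m=np.zeros((480,640),bool); m[100:280,130:290]=1; m[100:280,360:560]=1
q=P[m]; A=np.c_[q[:,:2]-[.53,.337],np.ones(len(q))]; k,*_=np.linalg.lstsq(A,q[:,2],rcond=None); print('plane slope x,y, z0',k.round(4))
h=k[2]
hsv=cv2.cvtColor(im,cv2.COLOR_RGB2HSV); S=hsv[...,1].astype(int)
b=[[c,np.where((S[60:110,c]>110)&(im[60:110,c,0]>120))[0][0]+60] for c in range(100,620,40)]
print(b); r=ray(b,h,C)[:,:2]; print(r.round(4)[[0,5,-1]]); print('edge angle',np.degrees(np.polyfit(r[:,0],r[:,1],1)[0]).round(2))
print('left/right edge',ray([[87,120],[630,120]],h,C)[:,:2].round(4))
go(.5285,.1255,.13,-91.2)"
```

```text
plane slope x,y, z0 [-0.0036  0.0375  0.1405]
[[100, np.int64(81)], [140, np.int64(81)], [180, np.int64(82)], [220, np.int64(81)], [260, np.int64(81)], [300, np.int64(81)], [340, np.int64(81)], [380, np.int64(81)], [420, np.int64(81)], [460, np.int64(81)], [500, np.int64(81)], [540, np.int64(81)], [580, np.int64(81)]]
[[0.4481 0.4353]
 [0.5239 0.4336]
 [0.6298 0.4312]]
edge angle -1.25
left/right edge [[0.4399 0.4214]
 [0.6523 0.4167]]
t 17.55 pos [0.53   0.3364 0.1486] rpy [-9.008e+01 -9.000e-02 -9.122e+01] w 0.0149 F [ 0.5 -0.4 -2.5]
delta [0.2109 0.0189 0.0031] [ 0.0014 -0.0004  0.0016]
```

Emit:
carry_out:
  series:
    - [[0.211, 0.02, 0.003, 0.001, 0, 0.001], [0.211, 0.02, 0.003, 0.001, 0, 0.001], [0.211, 0.02, 0.003, 0.001, 0, 0.001], [0.211, 0.02, 0.003, 0.001, 0, 0.001], [0.211, 0.02, 0.003, 0.001, 0, 0.001], [0.211, 0.02, 0.003, 0.001, 0, 0.001], [0.211, 0.02, 0.003, 0.001, 0, 0.001], [0.211, 0.02, 0.003, 0.001, 0, 0.001]]

```text
clock: 18.35
position: [0.5287, 0.1273, 0.129]
orientation: [-90.0, 0.0, -91.1]
contact_force: [-0.1, -0.0, -2.1]
gripper_width: 0.0147
```

```bash
python3 -c "
from h import *
go(.5285,.125,.075,-91.2)
C=cam('wrist'); im,d=optics.get_image('wrist'); cv2.imwrite('pics/w11.png',im[:,:,::-1])
C=cam('top'); im,d=optics.get_image('top'); cv2.imwrite('pics/top2.png',im[:,:,::-1])
"
```

```text
t 18.35 pos [0.5287 0.1273 0.129 ] rpy [-9.000e+01  3.000e-02 -9.109e+01] w 0.0147 F [-0.1 -0.  -2.1]
delta [ 0.0024  0.054  -0.0001] [-0.0001  0.0019 -0.0004]
```

Emit:
carry_out:
  series:
    - [[0.002, 0.02, 0, 0, 0.002, 0], [0.002, 0.04, 0, 0, 0.002, 0], [0.002, 0.054, 0, 0, 0.002, 0], [0.002, 0.054, 0, 0, 0.002, 0], [0.002, 0.054, 0, 0, 0.002, 0], [0.002, 0.054, 0, 0, 0.002, 0], [0.002, 0.054, 0, 0, 0.002, 0], [0.002, 0.054, 0, 0, 0.002, 0]]

```text
clock: 19.25
position: [0.5288, 0.1253, 0.0756]
orientation: [-89.9, 0.0, -91.2]
contact_force: [0.7, 0.8, -2.7]
gripper_width: 0.0148
```

```bash
python3 -c "
from h import *
go(.5285,.125,.049,-91.2)
C=cam('wrist'); im,d=optics.get_image('wrist'); cv2.imwrite('pics/w12.png',im[:,:,::-1])"
```

```text
t 19.25 pos [0.5288 0.1253 0.0756] rpy [-8.995e+01  3.000e-02 -9.120e+01] w 0.0148 F [ 0.7  0.8 -2.7]
delta [ 0.0003  0.0266 -0.0003] [-0.0009  0.0001 -0.0005]
```

View pics/w12.png

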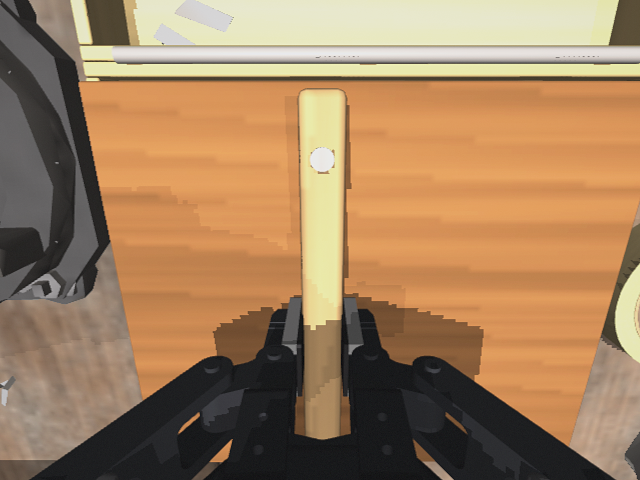

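Emit:
carry_out:
  series:
    - [[0, 0.006, 0, 0, 0, 0], [0, 0.011, 0, 0, 0, 0], [0, 0.015, 0, 0, 0, 0], [0, 0.018, 0, 0, 0, 0], [0, 0.021, 0, 0, 0, 0], [0, 0.024, 0, 0, 0, 0], [0, 0.024, 0, 0, 0, 0], [0, 0.024, 0, 0, 0, 0]]

```text
clock: 20.1
position: [0.5287, 0.1252, 0.0514]
orientation: [-90.0, 0.0, -91.2]
contact_force: [0.2, -0.7, -2.4]
gripper_width: 0.0147
```

```bash
python3 -c "
from h import *
go(.5285,.125,.049,-91.2)"
```

```text
t 20.1 pos [0.5287 0.1252 0.0514] rpy [-8.997e+01  2.000e-02 -9.120e+01] w 0.0147 F [ 0.2 -0.7 -2.4]
delta [ 0.0002  0.0024 -0.0002] [-0.0005  0.0001 -0.0003]
```

Emit:
carry_out:
  series:
    - [[0, 0.001, 0, 0, 0, 0], [0, 0.002, 0, 0, 0, 0], [0, 0.0025, 0, 0, 0, 0], [0, 0.0025, 0, 0, 0, 0], [0, 0.0025, 0, 0, 0, 0], [0, 0.0025, 0, 0, 0, 0], [0, 0.0025, 0, 0, 0, 0], [0, 0.0025, 0, 0, 0, 0]]

```text
clock: 20.9
position: [0.5288, 0.1253, 0.0501]
orientation: [-89.9, 0.0, -91.2]
contact_force: [-3.8, -0.7, 11.8]
gripper_width: 0.0146
```

Emit:
carry_out:
  series:
    - [[0, 0, 0, 0, 0, 0], [0, 0, 0, 0, 0, 0], [0, 0, 0, 0, 0, 0], [0, -0.01, 0, 0, 0, 0], [0, -0.03, 0, 0, 0, 0], [0, -0.08, 0, 0, 0, 0], [0, -0.13, 0, 0, 0, 0], [0, -0.16, 0, 0, 0, 0]]
  hand: 0.5

```text
clock: 21.7
position: [0.5293, 0.1252, 0.2142]
orientation: [-89.7, 0.1, -91.2]
contact_force: [0.4, 0.1, -0.8]
gripper_width: 0.0429
```

Emit:
carry_out:
  series:
    - [[0, 0, 0, 0, -0.15, 0], [0, 0, -0.03, 0, -0.3, 0], [0, 0, -0.06, 0, -0.45, 0], [0.1, 0, -0.06, 0, -0.6, 0], [0.15, 0, -0.06, 0, -0.75, 0], [0.2, 0, -0.06, 0, -0.9, 0], [0.22, 0, -0.06, 0, -1.05, 0], [0.22, 0, -0.06, 0, -1.2, 0]]

```text
clock: 22.5
position: [0.464, -0.0965, 0.2141]
orientation: [-89.8, -0.3, -24.5]
contact_force: [0.7, -0.6, 0.0]
gripper_width: 0.0426
```

```bash
cat > dr.py <<'E'
from h import *
C=cam('top'); 
ims=[optics.get_image('top') for _ in range(3)]; im=ims[-1][0]; d=np.mean([i[1] for i in ims],0); P=cloud(d,C)
cv2.imwrite('pics/topL.png',im[:,:,::-1])
hsv=cv2.cvtColor(im,cv2.COLOR_RGB2HSV);H,S,V=[hsv[...,i].astype(int) for i in range(3)]
roi=np.zeros((480,640),bool); roi[180:330,322:485]=1
print("yellow",blobs(roi&(H>20)&(H<35)&(S>150)&(V>100),.012,C,15))
print("blue",blobs(roi&(H>100)&(H<125)&(S>120),.006,C,15))
print("steel",blobs(roi&(S<55)&(V>110),.004,C,25))
q=P[185:262,250:312].reshape(-1,3); q=q[abs(q[:,2]-.044)<.006]
A=np.c_[q[:,:2]-[.549,.125],np.ones(len(q))]; k,*_=np.linalg.lstsq(A,q[:,2],rcond=None); print('panel plane',k.round(4),len(q))
for v,u in((192,255),(192,305),(258,255),(258,305)): print((u,v),P[v-2:v+3,u-2:u+3,2].mean().round(4),end=' ')
ora=np.zeros((480,640),bool); ora[165:285,235:330]=1
print('panel',blobs(ora&(H<20)&(S>90)&(V>90),.044,C,200))
E
python3 dr.py; python3 -c "
from h import *
go(.488,-.096,.1,5)"
```

```text
yellow [(array([ 0.6498, -0.1192]), 116.9, 65, 60, array([366., 194.]))]
blue [(array([ 0.4107, -0.3777]), 172.1, 90, 33, array([459., 282.]))]
steel [(array([ 0.3352, -0.3733]), 179.1, 60, 19, array([457., 309.])), (array([ 0.4782, -0.039 ]), 45.9, 22, 18, array([336., 254.])), (array([ 0.4973, -0.0179]), 91.2, 36, 14, array([327., 247.])), (array([ 0.5173, -0.0982]), 0.7, 68, 25, array([356., 240.])), (array([ 0.5387, -0.23  ]), 26.5, 61, 24, array([404., 234.])), (array([ 0.6248, -0.2993]), 156.6, 61, 14, array([430., 204.]))]
panel plane [-0.0015  0.0037  0.0448] 4190
(255, 192) 0.044 (305, 192) 0.0441 (255, 258) 0.0646 (305, 258) 0.0448 panel [(array([0.4806, 0.1294]), 90.4, 194, 93, array([275., 251.])), (array([0.5996, 0.1267]), 88.0, 197, 126, array([276., 208.]))]
t 22.65 pos [ 0.464  -0.0961  0.2138] rpy [-89.83  -0.23 -25.04] w 0.0429 F [ 0.1  1.1 -0.4]
delta [0.0212 0.1139 0.0099] [-0.0019 -0.5243  0.0047]
```

Emit:
carry_out:
  series:
    - [[0, 0, 0, 0, -0.15, 0], [0, 0, 0, 0, -0.3, 0], [0, 0, 0, 0, -0.45, 0], [0, 0, 0, 0, -0.524, 0], [0, 0, 0, 0, -0.524, 0], [0, 0, 0, 0, -0.524, 0], [0, 0, 0, 0, -0.524, 0], [0, 0, 0, 0, -0.524, 0]]
  hand: 0.5

```text
clock: 23.45
position: [0.4641, -0.0958, 0.2139]
orientation: [-90.0, -0.3, 4.9]
contact_force: [1.2, 0.5, 0.1]
gripper_width: 0.0429
```

```bash
cat > wd.py <<'E'
from h import *
import sys
C=cam('wrist'); im,d=optics.get_image('wrist'); cv2.imwrite('pics/wL.png',im[:,:,::-1])
hsv=cv2.cvtColor(im,cv2.COLOR_RGB2HSV);H,S,V=[hsv[...,i].astype(int) for i in range(3)]
print("yellow",blobs((H>20)&(H<32)&(S>170)&(V>100),.014,C,300))
print("blue",blobs((H>100)&(H<125)&(S>140),.006,C,300))
E
python3 wd.py; python3 -c "
from h import *
go(.488,-.096,.1,5)
print(sense()['joints'].round(1))"
```

```text
yellow [(array([ 0.6307, -0.1064]), 68.8, 61, 42, array([297., 350.]))]
blue [(array([ 0.4121, -0.3775]), 170.3, 96, 34, array([ 18., 118.]))]
t 23.5 pos [ 0.4641 -0.0959  0.2139] rpy [-89.97  -0.29   4.95] w 0.0426 F [-0.4 -0.8  0.1]
delta [ 0.0232  0.114  -0.0023] [-0.0005 -0.0009  0.005 ]
[ 25.4  20.4 -26.7 123.8  14.5  38.4  83.7]
```

```bash
python3 - <<'E'
from h import *
C=cam('wrist')
im=cv2.imread('pics/wL.png'); hsv=cv2.cvtColor(im,cv2.COLOR_BGR2HSV);H,S,V=[hsv[...,i].astype(int) for i in range(3)]
print("yellow",blobs((H>18)&(H<34)&(S>150)&(V>50),.012,C,60))
t=cv2.imread('pics/topL.png'); hsv=cv2.cvtColor(t,cv2.COLOR_BGR2HSV);H,S,V=[hsv[...,i].astype(int) for i in range(3)]
C=cam('top'); print("top",blobs((H>18)&(H<34)&(S>140)&(V>50),.012,C,12))
E
```

```text
yellow [(array([ 0.6439, -0.1098]), 172.8, 71, 57, array([296., 356.])), (array([ 0.4933, -0.0973]), 4.1, 64, 21, array([318., 234.]))]
top [(array([ 0.6494, -0.1194]), 118.1, 67, 61, array([366., 194.])), (array([ 0.782 , -0.6411]), 6.8, 69, 33, array([550., 153.])), (array([0.833 , 0.6189]), 91.2, 74, 24, array([108., 125.])), (array([0.893 , 0.1551]), 96.2, 46, 9, array([271., 110.]))]
```

Emit:
carry_out:
  series:
    - [[0.027, 0.05, -0.003, 0, 0.008, 0.005], [0.027, 0.1, -0.003, 0, 0.008, 0.005], [0.027, 0.14, -0.003, 0, 0.008, 0.005], [0.027, 0.165, -0.003, 0, 0.008, 0.005], [0.027, 0.165, -0.003, 0, 0.008, 0.005], [0.027, 0.165, -0.003, 0, 0.008, 0.005], [0.027, 0.165, -0.003, 0, 0.008, 0.005], [0.027, 0.165, -0.003, 0, 0.008, 0.005]]

```text
clock: 24.3
position: [0.4929, -0.0967, 0.0507]
orientation: [-90.0, -0.2, 4.4]
contact_force: [0.3, 0.0, 0.0]
gripper_width: 0.0428
```

```bash
sed -i 's/(H>20)&(H<32)&(S>170)&(V>100)/(H>18)\&(H<34)\&(S>150)\&(V>50)/' wd.py; python3 wd.py; python3 -c "
from h import *
go(.491,-.097,.004,4.5)"
```

```text
yellow [(array([ 0.4933, -0.0975]), 4.4, 67, 21, array([320., 275.]))]
blue []
t 24.35 pos [ 0.4928 -0.0968  0.0505] rpy [-90.    -0.15   4.44] w 0.0428 F [-0.5  0.1 -0.2]
delta [-0.002   0.0465 -0.0001] [ 0.     -0.001   0.0026]
```

Emit:
carry_out:
  series:
    - [[0, 0.02, -0.001, 0, 0, 0.002], [0, 0.035, -0.001, 0, 0, 0.002], [0, 0.042, -0.001, 0, 0, 0.002], [0, 0.046, -0.001, 0, 0, 0.002], [0, 0.046, -0.001, 0, 0, 0.002], [0, 0.046, -0.001, 0, 0, 0.002], [0, 0.046, -0.001, 0, 0, 0.002], [0, 0.046, -0.001, 0, 0, 0.002]]

```text
clock: 25.15
position: [0.4932, -0.0978, 0.0049]
orientation: [-90.0, -0.1, 4.4]
contact_force: [0.5, 0.5, 0.2]
gripper_width: 0.0428
```

Emit:
carry_out:
  series:
    - [[0, 0, 0, 0, 0, 0], [0, 0, 0, 0, 0, 0], [0, 0, 0, 0, 0, 0], [0, 0, 0, 0, 0, 0], [0, 0, 0, 0, 0, 0], [0, -0.03, 0, 0, 0, 0], [0, -0.08, 0, 0, 0, 0], [0, -0.14, 0, 0, 0, 0]]
  hand: 0

```text
clock: 25.95
position: [0.4922, -0.0976, 0.136]
orientation: [-90.0, 0.1, 4.5]
contact_force: [0.4, -1.2, -0.4]
gripper_width: 0.0219
```

Emit:
carry_out:
  series:
    - [[0.01, -0.01, 0.02, 0, 0.15, 0], [0.02, -0.02, 0.05, 0, 0.3, 0], [0.04, -0.02, 0.08, 0, 0.45, 0], [0.06, -0.02, 0.11, 0, 0.6, 0], [0.08, -0.02, 0.14, 0, 0.75, 0], [0.1, -0.02, 0.16, 0, 0.9, 0], [0.12, -0.02, 0.17, 0, 1.05, 0], [0.12, -0.02, 0.17, 0, 1.2, 0]]

```text
clock: 26.75
position: [0.6007, 0.0842, 0.1559]
orientation: [-89.9, 0.1, -64.5]
contact_force: [-0.3, 0.1, -0.1]
gripper_width: 0.0215
```

```bash
python3 wd.py; python3 -c "
from h import *
go(.6,.082,.12,-91.2)"
```

```text
yellow [(array([ 0.6594, -0.1016]), 113.6, 57, 18, array([295., 412.])), (array([ 0.6419, -0.0008]), 115.4, 147, 45, array([322., 334.]))]
blue []
t 26.8 pos [0.5993 0.083  0.1557] rpy [-9.002e+01  8.000e-02 -6.501e+01] w 0.0219 F [-0.7 -0.3 -0.7]
delta [0.0013 0.0357 0.0002] [ 0.0006  0.4571 -0.0013]
```

Emit:
carry_out:
  series:
    - [[0.001, 0, 0, 0, 0.15, 0], [0.001, 0, 0, 0, 0.3, 0], [0.001, 0.02, 0, 0, 0.457, 0], [0.001, 0.04, 0, 0, 0.457, 0], [0.001, 0.06, 0, 0, 0.457, 0], [0.001, 0.08, 0, 0, 0.457, 0], [0.001, 0.08, 0, 0, 0.457, 0], [0.001, 0.08, 0, 0, 0.457, 0]]

```text
clock: 27.6
position: [0.5993, 0.0819, 0.0758]
orientation: [-90.1, 0.1, -91.1]
contact_force: [0.9, 0.5, 0.7]
gripper_width: 0.0217
```

```bash
python3 wd.py; python3 -c "
from h import *
go(.6,.082,.0495,-91.2)"
```

```text
yellow [(array([0.5984, 0.0381]), 88.9, 106, 32, array([322., 334.]))]
blue []
t 27.65 pos [0.5998 0.082  0.0764] rpy [-9.003e+01  7.000e-02 -9.114e+01] w 0.0214 F [-0.2  0.4  0.2]
delta [0.     0.0269 0.0002] [ 0.0006  0.001  -0.0013]
```

Lower, release, rise and head for the pliers.

Emit:
carry_out:
  series:
    - [[0, 0.01, 0, 0, 0, 0], [0, 0.016, 0, 0, 0, 0], [0, 0.02, 0, 0, 0, 0], [0, 0.023, 0, 0, 0, 0], [0, 0.025, 0, 0, 0, 0], [0, 0.0265, 0, 0, 0, 0], [0, 0.0265, 0, 0, 0, 0], [0, 0.0265, 0, 0, 0, 0]]

```text
clock: 28.45
position: [0.5998, 0.082, 0.05]
orientation: [-90.0, 0.1, -91.1]
contact_force: [0.5, -0.5, -0.8]
gripper_width: 0.0217
```

Emit:
carry_out:
  series:
    - [[0, 0, 0, 0, 0, 0], [0, 0, 0, 0, 0, 0], [0, 0, 0, 0, 0, 0], [0, 0, 0, 0, 0, 0], [0, -0.01, 0, 0, 0, 0], [0, -0.03, 0, 0, 0, 0], [0, -0.08, 0, 0, 0, 0], [0, -0.13, 0, 0, 0, 0]]
  hand: 0.5

```text
clock: 29.25
position: [0.5992, 0.0817, 0.1814]
orientation: [-90.1, 0.0, -91.1]
contact_force: [1.1, 0.2, 0.9]
gripper_width: 0.0423
```

```bash
python3 wd.py; python3 -c "
from h import *
C=cam('wrist'); im,d=optics.get_image('wrist'); cv2.imwrite('pics/w20.png',im[:,:,::-1]); P=cloud(d,C)
go(.38,-.376,.12,-5)"
```

```text
yellow [(array([ 0.6363, -0.1215]), 92.3, 86, 44, array([359., 399.])), (array([0.5999, 0.0684]), 88.3, 76, 24, array([323., 230.]))]
blue []
t 29.35 pos [0.6032 0.0821 0.1871] rpy [-89.44   0.21 -91.17] w 0.0426 F [1.2 0.2 0.7]
delta [ 0.4628  0.0634 -0.2144] [-0.0106 -1.504   0.0044]
```

View pics/w20.png

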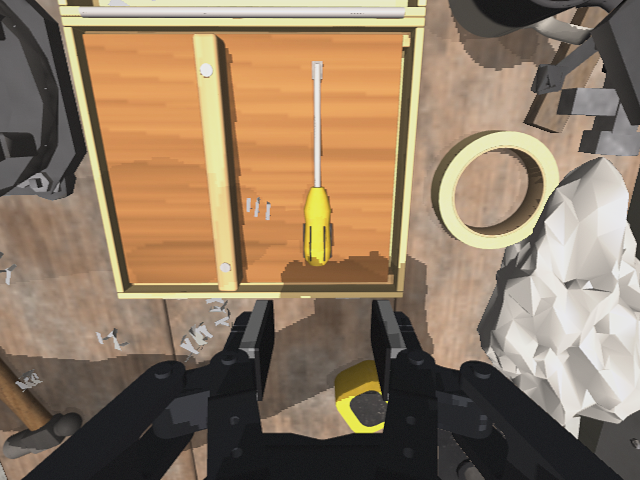

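Emit:
carry_out:
  series:
    - [[0.04, 0.01, -0.02, 0, -0.15, 0], [0.09, 0.02, -0.04, 0, -0.3, 0], [0.13, 0.03, -0.06, 0, -0.45, 0], [0.17, 0.03, -0.08, 0, -0.6, 0], [0.21, 0.03, -0.1, 0, -0.75, 0], [0.25, 0.03, -0.12, 0, -0.9, 0], [0.3, 0.03, -0.14, 0, -1.05, 0], [0.34, 0.03, -0.16, 0, -1.2, 0]]
  hand: 0.6

```text
clock: 30.15
position: [0.4358, -0.2563, 0.1549]
orientation: [-89.6, -0.5, -22.1]
contact_force: [1.3, -0.8, -0.5]
gripper_width: 0.0512
```

```bash
python3 -c "
from h import *
a=np.load('pics/Cw5.npy'); C=(a[:9].reshape(3,3),a[9:12],a[12:].reshape(3,3))
print('box near corner top?',ray([[88,238],[100,290]],.12,C).round(3).tolist(),ray([[88,238]],.0,C).round(3).tolist())
C=cam('top'); P=cloud(np.load('pics/top0.npy'),C); m=P[200:290,470:520]; print('box',[ (m[(m[...,2]>z)][:,:2].min(0).round(3).tolist(),m[(m[...,2]>z)][:,1].max().round(3)) for z in(.03,.08)], m[...,2].max().round(3))
go(.382,-.3757,.12,-5.6)
print(sense()['joints'].round(1))"
```

```text
box near corner top? [[0.371, -0.387, 0.12], [0.395, -0.385, 0.12]] [[0.415, -0.466, 0.0]]
box [([0.298, -0.531], np.float64(-0.01)), ([0.298, -0.514], np.float64(-0.01))] 1.513
t 30.15 pos [ 0.4358 -0.2563  0.1549] rpy [-89.63  -0.51 -22.06] w 0.0512 F [ 1.3 -0.8 -0.5]
delta [-0.0053  0.034  -0.131 ] [-0.0051 -0.2873  0.0097]
[ 37.5  26.7 -18.1 123.8  15.   31.1  76.3]
```

```bash
python3 -c "
from h import *
C=cam('top'); d=np.load('pics/top0.npy'); P=cloud(d,C); m=P[205:295,460:520][d[205:295,460:520]>0]
for z in(.03,.06,.09): q=m[(m[:,2]>z)&(m[:,2]<.3)]; print(z,len(q),np.percentile(q[:,0],[1,50]).round(3),np.percentile(q[:,1],[50,98,99.5]).round(3),q[:,2].max().round(3))
"
```

```text
0.03 1837 [0.411 0.497] [-0.476 -0.46  -0.459] 0.118
0.06 1610 [0.411 0.497] [-0.48  -0.46  -0.459] 0.118
0.09 1449 [0.411 0.498] [-0.483 -0.46  -0.459] 0.118
```

Emit:
carry_out:
  series:
    - [[-0.005, 0.01, -0.04, -0.005, -0.14, 0.01], [-0.005, 0.02, -0.08, -0.005, -0.28, 0.01], [-0.005, 0.034, -0.131, -0.005, -0.287, 0.01], [-0.005, 0.034, -0.131, -0.005, -0.287, 0.01], [-0.005, 0.034, -0.131, -0.005, -0.287, 0.01], [-0.005, 0.034, -0.131, -0.005, -0.287, 0.01], [-0.005, 0.034, -0.131, -0.005, -0.287, 0.01], [-0.005, 0.034, -0.131, -0.005, -0.287, 0.01]]

```text
clock: 30.95
position: [0.3833, -0.3747, 0.1205]
orientation: [-90.0, -0.0, -5.5]
contact_force: [0.3, -0.7, -0.3]
gripper_width: 0.0515
```

```bash
python3 - <<'E'
from h import *
C=cam('wrist'); im,d=optics.get_image('wrist'); cv2.imwrite('pics/w21.png',im[:,:,::-1])
hsv=cv2.cvtColor(im,cv2.COLOR_RGB2HSV);H,S,V=[hsv[...,i].astype(int) for i in range(3)]
print("blue",blobs((H>95)&(H<125)&(S>120),.008,C,150)); print("steel",blobs((S<50)&(V>130),.008,C,400))
go(.382,-.3757,.004,-5.6)
E
```

```text
blue [(array([ 0.4122, -0.3786]), 173.2, 95, 34, array([320., 266.]))]
steel [(array([ 0.589 , -0.5396]), 174.4, 51, 39, array([174., 465.])), (array([ 0.5831, -0.1361]), 10.4, 63, 53, array([615., 416.])), (array([ 0.5158, -0.6406]), 127.2, 203, 74, array([ 46., 415.])), (array([ 0.5084, -0.3789]), 45.6, 134, 74, array([333., 370.])), (array([ 0.4804, -0.2582]), 106.9, 75, 52, array([484., 329.])), (array([ 0.472 , -0.1464]), 171.3, 36, 17, array([620., 314.])), (array([ 0.4039, -0.5897]), 90.2, 43, 16, array([ 49., 287.])), (array([ 0.3569, -0.2204]), 128.9, 120, 76, array([548., 183.])), (array([ 0.3227, -0.3958]), 136.3, 41, 33, array([280., 148.])), (array([ 0.3381, -0.3446]), 90.5, 122, 67, array([364., 176.]))]
t 31.0 pos [ 0.3831 -0.3749  0.1205] rpy [-9.001e+01 -1.000e-02 -5.500e+00] w 0.0514 F [-0.2  0.3  0.3]
delta [-0.0011  0.1165 -0.0009] [0.0002 0.0017 0.0003]
```

Emit:
carry_out:
  series:
    - [[-0.001, 0.05, -0.001, 0, 0.01, 0], [-0.001, 0.08, -0.001, 0, 0.01, 0], [-0.001, 0.1, -0.001, 0, 0.01, 0], [-0.001, 0.11, -0.001, 0, 0.01, 0], [-0.001, 0.117, -0.001, 0, 0.01, 0], [-0.001, 0.117, -0.001, 0, 0.01, 0], [-0.001, 0.117, -0.001, 0, 0.01, 0], [-0.001, 0.117, -0.001, 0, 0.01, 0]]

```text
clock: 31.8
position: [0.3824, -0.3762, 0.0044]
orientation: [-90.1, -0.1, -6.1]
contact_force: [-0.2, -0.1, -0.0]
gripper_width: 0.0513
```

Emit:
carry_out:
  series:
    - [[0, 0, 0, 0, 0, 0], [0, 0, 0, 0, 0, 0], [0, 0, 0, 0, 0, 0], [0, 0, 0, 0, 0, 0], [0, 0, 0, 0, 0, 0], [0, -0.03, 0, 0, 0, 0], [0, -0.08, 0, 0, 0, 0], [0, -0.14, 0, 0, 0, 0]]
  hand: 0

```text
clock: 32.6
position: [0.3815, -0.3755, 0.1356]
orientation: [-90.0, 0.0, -6.1]
contact_force: [0.9, -0.6, -2.4]
gripper_width: 0.0323
```

```bash
python3 wd.py; python3 -c "
from h import *
go(.477,.125,.15,-91.2)"
```

```text
yellow [(array([ 0.631 , -0.1179]), 42.8, 65, 41, array([612., 451.])), (array([ 0.4333, -0.5867]), 90.9, 92, 15, array([ 75., 317.]))]
blue [(array([ 0.5103, -0.389 ]), 175.4, 171, 66, array([326., 358.]))]
t 32.65 pos [ 0.3841 -0.3774  0.143 ] rpy [-90.34  -0.41  -6.09] w 0.0327 F [ 0.9 -1.1  3.5]
delta [ 0.0392 -0.0097  0.5094] [-6.0000e-04  1.4855e+00  1.0200e-02]
```

Emit:
carry_out:
  series:
    - [[0.005, -0.02, 0.04, 0, 0.15, 0], [0.01, -0.04, 0.08, 0, 0.3, 0], [0.015, -0.05, 0.12, 0, 0.45, 0], [0.02, -0.05, 0.16, 0, 0.6, 0], [0.025, -0.05, 0.2, 0, 0.75, 0], [0.03, -0.05, 0.25, 0, 0.9, 0], [0.035, -0.05, 0.3, 0, 1.05, 0], [0.04, -0.05, 0.35, 0, 1.2, 0]]

```text
clock: 33.45
position: [0.4588, -0.0407, 0.1917]
orientation: [-89.7, -0.5, -73.8]
contact_force: [0.7, -0.1, -2.8]
gripper_width: 0.0324
```

```bash
python3 -c "
from h import *
go(.477,.125,.15,-91.2)
C=cam('top'); d=np.load('pics/top0.npy'); P=cloud(d,C); m=P[280:345,215:282][d[280:345,215:282]>0]; print('vise top',np.percentile(m[:,2],[50,90,99]), m[m[:,2]>.06].max(0))"
```

```text
t 33.45 pos [ 0.4588 -0.0407  0.1917] rpy [-89.71  -0.48 -73.75] w 0.0324 F [ 0.7 -0.1 -2.8]
delta [-0.1544  0.0407  0.0636] [-0.0063  0.3045  0.0076]
vise top [0.08553203 0.13835827 0.14316082] [0.38281704 0.26924536 0.14802851]
```

Emit:
carry_out:
  series:
    - [[-0.04, 0, 0.02, -0.006, 0.15, 0.008], [-0.08, 0, 0.04, -0.006, 0.304, 0.008], [-0.12, 0, 0.064, -0.006, 0.304, 0.008], [-0.154, 0.02, 0.064, -0.006, 0.304, 0.008], [-0.154, 0.041, 0.064, -0.006, 0.304, 0.008], [-0.154, 0.08, 0.064, -0.006, 0.304, 0.008], [-0.154, 0.1, 0.064, -0.006, 0.304, 0.008], [-0.154, 0.1, 0.064, -0.006, 0.304, 0.008]]

```text
clock: 34.25
position: [0.4764, 0.1241, 0.0887]
orientation: [-90.2, -0.1, -91.1]
contact_force: [0.5, -0.2, -1.5]
gripper_width: 0.0325
```

```bash
python3 - <<'E'
from h import *
C=cam('wrist'); im,d=optics.get_image('wrist'); cv2.imwrite('pics/w22.png',im[:,:,::-1])
s=sense(); zz=s['position'][2]
hsv=cv2.cvtColor(im,cv2.COLOR_RGB2HSV);H,S,V=[hsv[...,i].astype(int) for i in range(3)]
print("blue",blobs((H>95)&(H<125)&(S>120),zz+.004,C,100)); 
m=(S<70)&(V>90); m[:, :270]=0; m[:,375:]=0; m[300:]=0; m[:40]=0
print("tip",blobs(m,zz+.004,C,200))
go(.477,.125,.0485,-91.2)
E
```

```text
blue [(array([0.4761, 0.1015]), 88.9, 86, 34, array([322., 359.]))]
tip [(array([0.4806, 0.1711]), 80.1, 64, 23, array([323., 213.])), (array([0.4788, 0.2279]), 178.8, 36, 9, array([320.,  53.]))]
t 34.3 pos [0.4771 0.1242 0.0901] rpy [-9.013e+01 -2.000e-02 -9.117e+01] w 0.0324 F [ 0.8 -0.7 -1.8]
delta [-0.0009  0.0416 -0.    ] [0.0022 0.0005 0.0004]
```

Emit:
carry_out:
  series:
    - [[-0.001, 0.015, 0, 0.002, 0, 0], [-0.001, 0.025, 0, 0.002, 0, 0], [-0.001, 0.032, 0, 0.002, 0, 0], [-0.001, 0.037, 0, 0.002, 0, 0], [-0.001, 0.04, 0, 0.002, 0, 0], [-0.001, 0.0415, 0, 0.002, 0, 0], [-0.001, 0.0415, 0, 0.002, 0, 0], [-0.001, 0.0415, 0, 0.002, 0, 0]]

```text
clock: 35.1
position: [0.4772, 0.1251, 0.0496]
orientation: [-90.0, -0.0, -91.2]
contact_force: [-1.5, 0.1, 10.8]
gripper_width: 0.0326
```

Emit:
carry_out:
  series:
    - [[0, 0, 0, 0, 0, 0], [0, 0, 0, 0, 0, 0], [0, 0, 0, 0, 0, 0], [0, 0, 0, 0, 0, 0], [0, -0.01, 0, 0, 0, 0], [0, -0.03, 0, 0, 0, 0], [0, -0.08, 0, 0, 0, 0], [0, -0.13, 0, 0, 0, 0]]
  hand: 0.5

```text
clock: 35.9
position: [0.4763, 0.1249, 0.181]
orientation: [-90.1, -0.1, -91.2]
contact_force: [1.9, 0.1, -0.6]
gripper_width: 0.043
```

Emit:
carry_out:
  series:
    - [[-0.05, -0.02, 0.02, 0, -0.15, 0], [-0.1, -0.04, 0.04, 0, -0.3, 0], [-0.15, -0.04, 0.06, 0, -0.45, 0], [-0.2, -0.04, 0.07, 0, -0.6, 0], [-0.25, -0.04, 0.07, 0, -0.75, 0], [-0.3, -0.04, 0.07, 0, -0.9, 0], [-0.34, -0.04, 0.07, 0, -1.05, 0], [-0.34, -0.04, 0.07, 0, -1.2, 0]]

```text
clock: 36.7
position: [0.5505, 0.4705, 0.2211]
orientation: [-89.9, 0.2, -21.7]
contact_force: [-0.5, 0.3, -0.4]
gripper_width: 0.0429
```

```bash
python3 - <<'E'
from h import *
ims=[optics.get_image('top') for _ in range(2)]; im=ims[-1][0]; d=np.mean([i[1] for i in ims],0); C=cam('top'); P=cloud(d,C)
cv2.imwrite('pics/top3.png',im[:,:,::-1])
hsv=cv2.cvtColor(im,cv2.COLOR_RGB2HSV);H,S,V=[hsv[...,i].astype(int) for i in range(3)]
reg=np.zeros((480,640),bool); reg[180:268,243:316]=1
print('blue',blobs(reg&(H>95)&(H<125)&(S>110),.05,C,15)); print('yellow',blobs(reg&(H>20)&(H<34)&(S>170),.056,C,30))
print('max z inside',np.percentile(P[188:260,250:308][...,2],[50,99,100]).round(3))
go(.5566,.477,.15,-1.2); print(sense()['joints'].round(1))
E
```

```text
blue [(array([0.4753, 0.0977]), 91.2, 89, 30, array([285., 253.]))]
yellow [(array([0.5977, 0.0835]), 91.2, 60, 19, array([292., 207.]))]
max z inside [0.046 0.075 0.792]
t 36.8 pos [0.5521 0.4654 0.2204] rpy [-90.08   0.14 -22.13] w 0.0425 F [ 0.3 -0.3  0.4]
delta [-0.      0.0704  0.0125] [ 0.001  -0.3653 -0.0026]
[-31.5  36.2 -21.6  91.6  15.3  55.3   9.8]
```

Emit:
carry_out:
  series:
    - [[0, 0.01, 0.004, 0, -0.14, 0], [0, 0.03, 0.008, 0, -0.28, 0], [0, 0.05, 0.012, 0, -0.365, 0], [0, 0.07, 0.012, 0, -0.365, 0], [0, 0.07, 0.012, 0, -0.365, 0], [0, 0.07, 0.012, 0, -0.365, 0], [0, 0.07, 0.012, 0, -0.365, 0], [0, 0.07, 0.012, 0, -0.365, 0]]
  hand: 0.28

```text
clock: 37.6
position: [0.5569, 0.4766, 0.152]
orientation: [-90.0, 0.1, -1.3]
contact_force: [-0.5, 0.1, 0.4]
gripper_width: 0.024
```

```bash
python3 - <<'E'
from h import *
go(.5564,.477,.021,-1.2)
C=cam('wrist'); im,d=optics.get_image('wrist'); cv2.imwrite('pics/w23.png',im[:,:,::-1]); P=cloud(d,C)
go(.5564,.477,.021,-1.2)
V=im.max(2).astype(int); e=pix([[.51,.477,.034],[.53,.477,.034],[.5564,.477,.034]],C).round(1); print('expected pix',e.tolist())
for x in (.505,.515,.525,.535):
    u,v=pix([[x,.477,.034]],C)[0]; v=int(round(v)); u=int(u); row=V[v,u-60:u+60]; k=np.where(row<60)[0]+u-60
    print(v,k[:3],k[-3:],'runs',[ (r[0],r[-1]) for r in np.split(k,np.where(np.diff(k)>1)[0]+1) if len(r)>5], P[v,u].round(3))
E
```

```text
t 37.6 pos [0.5569 0.4766 0.152 ] rpy [-8.997e+01  6.000e-02 -1.290e+00] w 0.024 F [-0.5  0.1  0.4]
delta [-0.0004  0.131   0.0003] [-0.0006 -0.0016 -0.0011]
t 37.65 pos [0.5568 0.4767 0.1517] rpy [-8.998e+01  8.000e-02 -1.270e+00] w 0.0241 F [ 0.3  0.7 -1. ]
delta [-0.0002  0.1307  0.0003] [-0.0004 -0.0012 -0.0014]
expected pix [[320.4, 170.0], [321.1, 197.8], [321.9, 232.4]]
163 [318 319 320] [327 328 329] runs [(np.int64(318), np.int64(329))] [0.504 0.477 0.039]
177 [314 315 316] [327 328 329] runs [(np.int64(314), np.int64(329))] [0.514 0.477 0.039]
191 [314 315 316] [327 328 329] runs [(np.int64(314), np.int64(329))] [0.524 0.476 0.04 ]
205 [314 315 316] [326 327 328] runs [(np.int64(314), np.int64(328))] [0.534 0.477 0.04 ]
```

View pics/w23.png

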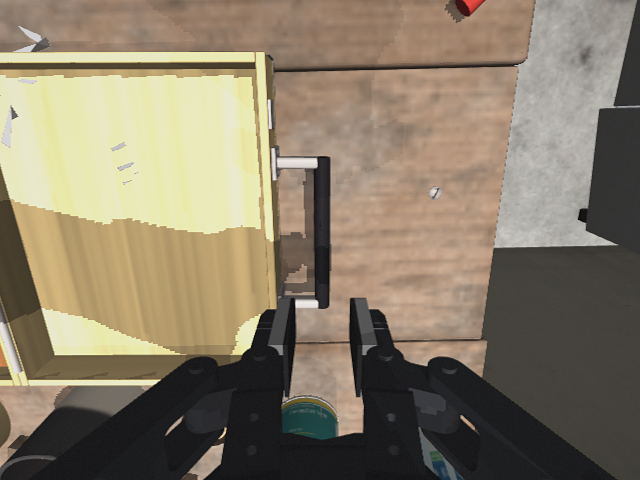

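Emit:
carry_out:
  series:
    - [[0, 0.05, 0, 0, 0, 0], [0, 0.08, 0, 0, 0, 0], [0, 0.1, 0, 0, 0, 0], [0, 0.115, 0, 0, 0, 0], [0, 0.125, 0, 0, 0, 0], [0, 0.131, 0, 0, 0, 0], [0, 0.131, 0, 0, 0, 0], [0, 0.131, 0, 0, 0, 0]]

```text
clock: 38.45
position: [0.5569, 0.4772, 0.0217]
orientation: [-89.9, 0.0, -1.3]
contact_force: [0.1, 0.6, 1.0]
gripper_width: 0.0237
```

Emit:
carry_out:
  series:
    - [[0, 0, 0, 0, 0, 0], [0, 0, 0, 0, 0, 0], [0, 0, 0, 0, 0, 0], [0, 0, 0, 0, 0, 0], [0, 0, 0, 0, 0, 0], [0, 0, 0, 0, 0, 0], [0, 0, 0, 0, 0, 0], [0, 0, 0, 0, 0, 0]]
  hand: 0

```text
clock: 39.25
position: [0.5572, 0.4764, 0.0225]
orientation: [-90.0, -0.0, -1.3]
contact_force: [-1.2, -4.8, 7.0]
gripper_width: 0.0098
```

```bash
cat > arc.py <<'E'
from h import *
import sys
ref=np.array(eval(sys.argv[1])); a,b=float(sys.argv[2]),float(sys.argv[3])
s=sense(); M=R.from_euler("xyz",s["orientation"],degrees=True); T=R.from_euler("xyz",[-90,0,-1.2],degrees=True)
print("t",s["clock"],s["position"].round(4),"w",s["gripper_width"].round(4),"F",s["contact_force"].round(1),"turn",(M.inv()*T).as_rotvec().round(3))
for p in np.radians(np.linspace(a,b,9)[1:]):
    X=-.246*np.cos(p)+.018*np.sin(p)-.246; Z=.246*np.sin(p)+.018*np.cos(p)+.018
    print(np.degrees(p).round(1),M.inv().apply(ref+np.array([.021*X,X,Z])-s["position"]).round(4).tolist())
v=s["position"]-ref; print("phi now",np.degrees(np.arctan2(v[2]-.018,-(v[1]+.246))-np.arctan2(.018,.246)).round(2),"r",np.hypot(v[1]+.246,v[2]-.018).round(4))
E
python3 arc.py "[.5568,.4768,.0206]" 180 150
```

```text
Traceback (most recent call last):
  File "arc.py", line 5, in <module>
    print("t",s["clock"],s["position"].round(4),"w",s["gripper_width"].round(4),"F",s["contact_force"].round(1),"turn",(M.inv()*T).as_rotvec().round(3))
                                                    ^^^^^^^^^^^^^^^^^^^^^^^^
AttributeError: 'float' object has no attribute 'round'
```

```bash
sed -i 's/s\["clock"\],/round(s["clock"],2),/; s/s\["gripper_width"\].round(4)/round(s["gripper_width"],4)/' arc.py; python3 arc.py "[.5572,.4764,.0225]" 180 148
```

```text
t 39.25 [0.5572 0.4764 0.0225] w 0.0098 F [-1.2 -4.8  7. ] turn [-0.    -0.002  0.   ]
176.0 [-0.0, -0.0172, 0.0006]
172.0 [-0.0, -0.0344, 0.0001]
168.0 [-0.0, -0.0515, -0.0016]
164.0 [-0.0, -0.0685, -0.0046]
160.0 [-0.0, -0.0852, -0.0087]
156.0 [-0.0, -0.1016, -0.0139]
152.0 [0.0, -0.1176, -0.0203]
148.0 [0.0, -0.1331, -0.0278]
phi now -180.01 r 0.2467
```

Emit:
carry_out:
  series:
    - [[0, -0.017, 0.001, 0, 0, 0], [0, -0.034, 0, 0, 0, 0], [0, -0.051, -0.002, 0, 0, 0], [0, -0.068, -0.005, 0, 0, 0], [0, -0.085, -0.009, 0, 0, 0], [0, -0.102, -0.014, 0, 0, 0], [0, -0.118, -0.02, 0, 0, 0], [0, -0.133, -0.028, 0, 0, 0]]

```text
clock: 40.05
position: [0.5566, 0.4492, 0.1575]
orientation: [-89.8, -0.1, -1.3]
contact_force: [0.8, 5.7, -2.9]
gripper_width: 0.0094
```

```bash
python3 arc.py "[.5572,.4764,.0225]" 148 112
```

```text
t 40.05 [0.5566 0.4492 0.1575] w 0.0094 F [ 0.8  5.7 -2.9] turn [-0.003 -0.001  0.001]
143.5 [0.0, -0.0149, -0.0103]
139.0 [0.0001, -0.0309, -0.0212]
134.5 [0.0001, -0.0459, -0.0334]
130.0 [0.0001, -0.06, -0.0467]
125.5 [0.0002, -0.073, -0.0611]
121.0 [0.0002, -0.0848, -0.0764]
116.5 [0.0002, -0.0954, -0.0926]
112.0 [0.0002, -0.1047, -0.1096]
phi now 147.68 r 0.2481
```

Emit:
carry_out:
  series:
    - [[0, -0.015, -0.01, 0, 0, 0], [0, -0.031, -0.021, 0, 0, 0], [0, -0.046, -0.033, 0, 0, 0], [0, -0.06, -0.047, 0, 0, 0], [0, -0.073, -0.061, 0, 0, 0], [0, -0.085, -0.076, 0, 0, 0], [0, -0.095, -0.093, 0, 0, 0], [0, -0.105, -0.11, 0, 0, 0]]

```text
clock: 40.85
position: [0.5544, 0.3427, 0.2664]
orientation: [-89.3, -0.3, -1.2]
contact_force: [1.7, 8.8, 6.9]
gripper_width: 0.0092
```

```bash
python3 arc.py "[.5572,.4764,.0225]" 112 76
```

```text
t 40.85 [0.5544 0.3427 0.2664] w 0.0092 F [1.7 8.8 6.9] turn [-0.011  0.001  0.006]
107.5 [-0.0, -0.0035, -0.0211]
103.0 [-0.0, -0.0102, -0.0393]
98.5 [-0.0, -0.0154, -0.0579]
94.0 [-0.0, -0.0191, -0.0769]
89.5 [-0.0, -0.0213, -0.0962]
85.0 [-0.0, -0.022, -0.1155]
80.5 [-0.0, -0.0212, -0.1349]
76.0 [-0.0001, -0.0189, -0.1541]
phi now 112.23 r 0.2523
```

Emit:
carry_out:
  series:
    - [[0, -0.0035, -0.021, -0.01, 0, 0.006], [0, -0.01, -0.039, -0.01, 0, 0.006], [0, -0.015, -0.058, -0.01, 0, 0.006], [0, -0.019, -0.077, -0.01, 0, 0.006], [0, -0.021, -0.096, -0.01, 0, 0.006], [0, -0.022, -0.115, -0.01, 0, 0.006], [0, -0.021, -0.135, -0.01, 0, 0.006], [0, -0.019, -0.154, -0.01, 0, 0.006]]

```text
clock: 41.65
position: [0.5516, 0.1884, 0.2862]
orientation: [-89.8, -0.2, -1.2]
contact_force: [2.9, 3.0, 0.4]
gripper_width: 0.0097
```

```bash
python3 arc.py "[.5572,.4764,.0225]" 76 44
```

```text
t 41.65 [0.5516 0.1884 0.2862] w 0.0097 F [2.9 3.  0.4] turn [-0.003  0.001  0.003]
72.0 [-0.0004, 0.0061, -0.0169]
68.0 [-0.0005, 0.0108, -0.0335]
64.0 [-0.0005, 0.0165, -0.0497]
60.0 [-0.0005, 0.0234, -0.0655]
56.0 [-0.0006, 0.0314, -0.0807]
52.0 [-0.0006, 0.0405, -0.0954]
48.0 [-0.0006, 0.0505, -0.1094]
44.0 [-0.0007, 0.0615, -0.1227]
phi now 76.11 r 0.2493
```

Emit:
carry_out:
  series:
    - [[0, 0.006, -0.017, 0, 0, 0], [0, 0.011, -0.034, 0, 0, 0], [0, 0.017, -0.05, 0, 0, 0], [0, 0.023, -0.066, 0, 0, 0], [0, 0.031, -0.081, 0, 0, 0], [0, 0.041, -0.095, 0, 0, 0], [0, 0.051, -0.109, 0, 0, 0], [0, 0.062, -0.123, 0, 0, 0]]

```text
clock: 42.45
position: [0.549, 0.065, 0.2228]
orientation: [-89.8, -0.2, -1.2]
contact_force: [3.1, 9.0, -5.1]
gripper_width: 0.0093
```

```bash
python3 arc.py "[.5572,.4764,.0225]" 44 12
```

```text
t 42.45 [0.549  0.065  0.2228] w 0.0093 F [ 3.1  9.  -5.1] turn [-0.004  0.001  0.003]
40.0 [-0.0005, 0.0104, -0.0115]
36.0 [-0.0005, 0.0231, -0.0231]
32.0 [-0.0006, 0.0366, -0.0338]
28.0 [-0.0006, 0.0508, -0.0435]
24.0 [-0.0007, 0.0656, -0.0523]
20.0 [-0.0007, 0.081, -0.0599]
16.0 [-0.0008, 0.0969, -0.0665]
12.0 [-0.0008, 0.1133, -0.0719]
phi now 43.59 r 0.2462
```

Emit:
carry_out:
  series:
    - [[0, 0.01, -0.0115, 0, 0, 0], [0, 0.023, -0.023, 0, 0, 0], [0, 0.037, -0.034, 0, 0, 0], [0, 0.051, -0.0435, 0, 0, 0], [0, 0.066, -0.052, 0, 0, 0], [0, 0.081, -0.06, 0, 0, 0], [0, 0.097, -0.0665, 0, 0, 0], [0, 0.113, -0.072, 0, 0, 0]]

```text
clock: 43.25
position: [0.5475, -0.0057, 0.1081]
orientation: [-89.7, -0.1, -1.1]
contact_force: [-6.0, 9.6, 2.2]
gripper_width: 0.0094
```

```bash
python3 arc.py "[.5572,.4764,.0225]" 12 0
```

```text
t 43.25 [ 0.5475 -0.0057  0.1081] w 0.0094 F [-6.   9.6  2.2] turn [-0.006  0.002  0.002]
10.5 [-0.0004, 0.0051, -0.0025]
9.0 [-0.0004, 0.0114, -0.0041]
7.5 [-0.0004, 0.0177, -0.0055]
6.0 [-0.0005, 0.024, -0.0068]
4.5 [-0.0005, 0.0304, -0.0079]
3.0 [-0.0005, 0.0367, -0.0088]
1.5 [-0.0005, 0.0432, -0.0096]
0.0 [-0.0005, 0.0496, -0.0102]
phi now 11.8 r 0.2456
```

Emit:
carry_out:
  series:
    - [[0, 0.005, -0.0025, 0, 0, 0], [0, 0.0115, -0.004, 0, 0, 0], [0, 0.018, -0.0055, 0, 0, 0], [0, 0.024, -0.007, 0, 0, 0], [0, 0.03, -0.008, 0, 0, 0], [0, 0.037, -0.009, 0, 0, 0], [0, 0.043, -0.0095, 0, 0, 0], [0, 0.05, -0.01, 0, 0, 0]]

```text
clock: 44.05
position: [0.5458, -0.0155, 0.057]
orientation: [-89.6, 0.0, -1.0]
contact_force: [-0.7, 2.0, 2.0]
gripper_width: 0.0094
```

```bash
python3 arc.py "[.5572,.4764,.0225]" 0 -1 | grep -E "t |phi"; sleep 0; python3 -c "
from h import *
im,d=optics.get_image('wrist'); print(sense()['position'].round(4),sense()['contact_force'].round(1))"
```

```text
t 44.05 [ 0.5458 -0.0155  0.057 ] w 0.0094 F [-0.7  2.   2. ] turn [-0.006  0.003 -0.   ]
phi now -0.34 r 0.2464
[ 0.5461 -0.0155  0.0562] [-1.4  3.2 -4.7]
```

Emit:
carry_out:
  series:
    - [[0, 0.001, 0, 0, 0, 0], [0, 0.002, 0, 0, 0, 0], [0, 0.003, 0, 0, 0, 0], [0, 0.004, 0, 0, 0, 0], [0, 0.004, 0, 0, 0, 0], [0, 0.004, 0, 0, 0, 0], [0, 0.004, 0, 0, 0, 0], [0, 0.004, 0, 0, 0, 0]]

```text
clock: 44.9
position: [0.5485, -0.0155, 0.0545]
orientation: [-89.6, -0.3, -0.9]
contact_force: [-1.8, 1.1, 26.0]
gripper_width: 0.009
```

```bash
python3 arc.py "[.5572,.4764,.0225]" 0 -1 | grep -E "t |phi"; python3 - <<'E'
from h import *
C=cam('top'); d=np.mean([optics.get_image('top')[1] for _ in range(3)],0); P=cloud(d,C)
q=P[185:262,260:312].reshape(-1,3); q=q[abs(q[:,2]-.091)<.012]; A=np.c_[q[:,:2]-[.549,.125],np.ones(len(q))]
k,*_=np.linalg.lstsq(A,q[:,2],rcond=None); print('lid top plane',k.round(4),len(q))
E
```

```text
t 44.9 [ 0.5485 -0.0155  0.0545] w 0.009 F [-1.8  1.1 26. ] turn [-0.006  0.005  0.006]
phi now -0.93 r 0.2463
lid top plane [-0.0017 -0.002   0.0916] 3589
```

Emit:
carry_out:
  series:
    - [[0, 0, 0, 0, 0, 0], [0, 0, 0, 0, 0, 0], [0, 0, 0, 0, 0, 0], [0, 0, 0, 0, 0, 0], [0, -0.02, 0, 0, 0, 0], [0, -0.05, 0, 0, 0, 0], [0, -0.1, 0, 0, 0, 0], [0, -0.15, 0, 0, 0, 0]]
  hand: 0.28

```text
clock: 45.85
position: [0.5468, -0.0165, 0.2053]
orientation: [-89.6, -0.2, -0.9]
contact_force: [1.5, -0.3, -0.6]
gripper_width: 0.024
```

Emit:
carry_out:
  series:
    - [[0, -0.03, -0.05, 0, 0, 0], [0, -0.05, -0.1, 0, 0, 0], [0, -0.05, -0.15, 0, 0, 0], [0, -0.05, -0.15, 0, 0, 0], [0, -0.05, -0.15, 0, 0, 0], [0, -0.05, -0.15, 0, 0, 0], [0, -0.05, -0.15, 0, 0, 0], [0, -0.05, -0.15, 0, 0, 0]]

```text
clock: 46.65
position: [0.5444, -0.1649, 0.254]
orientation: [-89.6, -0.1, -0.7]
contact_force: [0.0, 0.3, 0.3]
gripper_width: 0.0241
```

```bash
python3 - <<'E'
from h import *
C=cam('top'); D=[optics.get_image('top') for _ in range(3)]; d=np.mean([x[1] for x in D],0); P=cloud(d,C); cv2.imwrite('pics/topEnd.png',D[-1][0][:,:,::-1])
m=np.zeros((480,640),bool); m[185:262,246:316]=1; q=P[m]; q=q[abs(q[:,2]-.091)<.012]; A=np.c_[q[:,:2]-[.549,.125],np.ones(len(q))]
k,*_=np.linalg.lstsq(A,q[:,2],rcond=None); print('lid top plane',k.round(4),len(q),m.sum())
hsv=cv2.cvtColor(D[-1][0],cv2.COLOR_RGB2HSV);H,S,V=[hsv[...,i].astype(int) for i in range(3)]
r=np.zeros((480,640),bool); r[175:215,340:395]=1; print('tape',blobs(r&(H>20)&(H<35)&(S>150)&(V>120),.012,C,30))
go(0,0,0)
E
```

```text
lid top plane [0.0001 0.0008 0.0918] 5214 5390
tape [(array([ 0.6506, -0.1195]), 116.9, 63, 59, array([366., 194.]))]
t 46.8 pos [ 0.5444 -0.1658  0.2542] rpy [-89.61  -0.16  -0.81] w 0.0241 F [0.2 1.1 0.7]
delta [-0.5475  0.2537  0.1563] [-0.0068  0.      0.0028]
```

```bash
python3 -c "
from plant import ticket
print(ticket.close_job())"
```

```text
the job is handed in; nothing more can be done
None
```

The case is packed and shut, and I handed the job in at about 47 s of the 210 s allowed.

- **What was there:** a combination spanner, the adjustable spanner, the long screwdriver and the pliers. I found no ring spanner and no stub screwdriver.
- **Order done:** I laid both spanners flat on the case floor and set the panel on the cleats, batten upwards. Then the screwdriver went in the wide bay and the pliers in the narrow bay. Last, I swung the lid over by its bar and pressed it shut.

**Last checks:**
- **Lid:** the top is level (slope under 0.001) at 91.8 mm, where 91 mm is expected. It stopped hard at 26 N when pressed.
- **Panel:** it was level when seated, with its top at about 45 mm (44 mm expected).
- **Second layer:** measured in the top view just before the lid was closed, both tools were inside their bays.
- **Tape measure:** it reads exactly where it did at the start.

**Not confirmed:**
- I could not view the final top picture because the 16-picture limit was used up, so the closing checks are numbers only.
- While carried, the panel read about 2° tilted in the wrist camera's depth. That reading was gone once it was seated.
- The gripper width read 1 to 5 mm under most of the stated part widths, but every grasp held.

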